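# Set the bending die in the arbor press

### The job

Set up the little arbor press for bending: slip the die's heel under the keeper lip at the back of the press bed, lower its front so that it lies flat in its pocket, and let go of it. Then turn the star handle, spoke by spoke, until the punch has come down and rests in the V of the die, leave it there, and do not disturb the things standing about.

Things in the scene. Friction and masses are not known exactly. Their poses are not given: they have to be found in the camera images.
- press: Green iron arbor press, fixed to the bench. Origin: on the bench, right under the ram's axis; x from its open front to the column behind, y left, z up. In its frame, mm: bed x -88 to 152, 120 wide, top z 42; column x 82 to 146, 48 wide, to z 250; head hangs over the bed: x -27 to 146, y -32 to 32, z 165 to 248, ram through it up to z 316: a gripper must lean to work under it.
- pocket (a point): Centre of the floor of the die pocket on the bed, under the ram, 42 mm above the bench; axes those of the press. Inside: x -62 to 62, y -32.5 to 32.5. Side rails 10 high, 13.5 thick; front stop 12 high, x -74 to -62; rear wall at x 62, 21 high. Seated, the die's x points to the rear wall (as the press's), with 2 mm play each way in x and 2.5 in y.
- lip (a point): Middle of the lower front edge of the keeper lip at the back of the pocket, 13 mm above the pocket floor; axes those of the press. The lip is a steel bar across the pocket: it overhangs the pocket by 12 (from here to the rear wall), is 8 thick and as wide as the pocket. Opening between lip and front stop: 112, so the 120 mm die goes in tilted, heel first (6 to 20 degrees).
- punch (a point): Lowest line of the steel wedge punch on the ram, at its middle; axes those of the press. The nose runs along y, 56 mm long, radius 3; above it a blade 9 thick, and from 28 to 40 above the nose a holder 30 (x) by 58 (y). The ram above is 25 square. Fully up, the nose is 116 above the bench; resting in the V of the seated die, 62.
- hub (a point): Centre of the star handle, on its axis, in the plane of its spokes: 22 mm behind (+x), 130 left (+y) and 195 above the press's origin. Axes those of the press (it does not turn); the handle turns about y. Hub diameter 42. Four steel spokes, 12 thick, 90 degrees apart, square to y; each ends in a black ball, diameter 26, centred 115 from the axis.
- star (a joint): Turn of the star handle, rad: 0 with the ram up, stop at 4.3. It grows as the front spokes (-x side) are pushed down; the ram sinks 13.5 mm per rad and meets the seated die at about 4.0. At 0 the spokes stand 45, 135, 225 and 315 degrees above the front horizontal (-x); these angles shrink as the joint grows. Takes 4 N at 90 mm to turn; stays where it is left.
- die_mid (a point): Middle of the loose bending die, 17 mm above its underside; x from grip end to heel, z up. About 0.36 kg. Aluminium shoe 120 (x -60 to 60) by 60 by 12 high; its heel (x 44 to 60) is a tongue only 6 thick, flush with the underside. On the shoe's middle a blue block 44 (x) by 60, its top 34 above the underside, with a 90 degree V groove along y, 30 wide.
- die_grip (a point): Where to pinch the die's black grip tang (across its y): at x -60 mm of the die, 40 above its underside; axes those of the die. The tang is 20 wide (y), 18 thick, at the end away from the heel; it leans 30 degrees from vertical away from the block, from the shoe at x -46 to its top at x -69, 54 above the underside.
- die_v (a point): Bottom of the V groove of the die, at its middle, 19 mm above the die's underside; axes those of the die (the groove runs along y).
- bracket: Bystander: finished steel angle bracket, 80 by 40 by 55 high, origin under the middle of its 80 mm leg.
- spray: Bystander: blue spray can with yellow cap, diameter 64, 195 high, origin at its foot.
- tin: Bystander: paint tin, diameter 86, 95 high, origin at its foot.
Things that resemble listed ones, but are neither listed nor needed, are in the scene too. What is shaped like the part that bears die_mid but orange or purple is not meant.

How it is judged:
By the outcome, as a careful person would: the job done as asked, in the order asked, and still so for the second after the job is handed in, with the robot touching nothing.
It also fails if it takes over 70 s, if anything falls off the work surface, if the arm or the gripper's body presses on something with over 40 N, if the wrist force passes 120 N, or if a joint passes its speed limit or range.

### The arm

A 6-joint arm with a two-finger parallel gripper is mounted at the origin on the work surface. World frame = base frame: x ahead of the robot, y to its left, z up, the work surface at z = 0. Lengths are in m, angles in rad, forces in N, time in s.
With the tool pointing down it reaches from about 0.35 to 0.975 m from the base axis. Payload 4.9 kg.
Tool frame: the origin (TCP) lies at the very end of the fingers, on their centre line; the grasp point (between the pads) lies 19 mm behind it; z points along the fingers, y is the line along which they close (so a half turn about z gives the same grasp; the last joint's range is limited). The gripper opens to 85 mm and grips with 20 to 120 N. Pads are 22 mm wide; open, the fingers measure 114 mm over their backs; the gripper's body (76 mm by 85 mm) begins 54 mm behind the grasp point. The pads swing forward as they close: fully open they stand 13 mm farther back than shut.
Start: joints at [-1.358, 0.053, 1.613, -0, 1.476, -0.119], TCP at [0.204, -0.591, 0.231] pointing down, gripper open.
Joint ranges: [-3.01, 3.01], [-1.01, 2.22], [0.06, 2.58], [-1.02, 4.17], [0.09, 2.62], [-3.14, 3.14]. Speed limits (rad/s): [2.57, 2.57, 3.14, 3.14, 3.14, 3.14].

### API

Orientations are given as a rotation vector (axis times angle).
In Python, from station import ctrl, imaging gives the robot as it stands.
- The arm moves only by the tool play_rows, never from a script. Its argument "series" is a list of rows, each a list of 3 entries, a list of its own where there are three numbers: the opening, from 0 (shut) to 1 (fully open), then the shift along the tool's x, y, z each as a share of 0.05 m, from -1 to 1, then the turn, a rotation vector about the tool's x, y, z each as a share of 8 degrees, from -1 to 1. In form: [[grip, [dx, dy, dz], [ax, ay, az]], ...]. A call has 1 to 8 rows; each row shifts and turns the commanded pose from where the row before left it, along the tool's axes as they then stand; what a row does not reach is not made up. A row lasts 1/8 s, in which the tool goes at most 62.5 mm and 10.7 degrees, less where a joint would pass 70% of its speed; a pose out of reach is approached as far as the arm can. A call with a number of a shift or a turn outside -1 to 1 is refused whole. A call with a gripper value outside its range is refused whole. The fingers move at their own pace and stop on an object; "force" is the grip in N (left out, the last holds). Time passes only in rows, so rows that do not move let the fingers close. It gives the time, the measured TCP pose, the force, the opening and the grip force at its end, in the units of the state.
- ctrl.get_obs(): the state, without advancing time (a new reading comes with each control period).
- imaging.get_image(name): name is "side" or "top"; returns a dict with "color" (480x640x3 uint8, blue, green, red), "fx", "fy", "cx", "cy" (pixels), "extrinsics" (4x4, takes a point from world to camera coordinates). Camera axes: x right, y down, z forward; pixel columns grow to the right and rows downward; lengths in m; the calibration is good to about 2 mm. A picture is of the moment at which its call begins. There is no depth.
- ctrl.finish_job(): hands the job in; it is judged then, once.
The state is a dict: "t": time; "q": joint angles; "dq": joint speeds; "effort": joint torques, N m; "tool_pos": TCP position; "tool_rot": TCP orientation; "contact_force": force on the tool from outside, world axes, zero at the start; "wrist_torque": the same for the moment, N m; "opening": finger opening in m; "grip_force": force on a finger pad.
Only numpy, scipy, OpenCV 4.12 (cv2) and the standard library are available. Lean on these libraries where they do the work, as an engineer would, in place of code of your own. Each camera call takes 0.05 s, during which the arm holds its last target. There are 200 camera calls.

## Working session

There is one attempt and no reset: what is moved stays moved. The work goes in short steps, Python scripts to look and compute and a tool call to move; the robot and the scene stay as the last step left them, time stands still between calls to the robot, and variables do not carry over. Pictures are saved under pics/ and viewed, at most 10 in all, crops included, and the job is handed in when it is done.

Besides the shell and the picture viewer there is one more tool, called after ">>>" as name(argument=value, ...), one argument or row to a line, values as JSON. play_rows: Moves the arm, as the interface text tells. Shift numbers are shares of 0.05 m and turn numbers shares of 8 degrees, none past 1 either way. Its arguments: {"type":"object","properties":{"series":{"type":"array"},"force":{"type":"number"}},"required":["series"]}

```bash
mkdir -p pics; ls; python3 - <<'E'
from station import ctrl, imaging
import cv2,numpy as np
for n in("top","side"):
    d=imaging.get_image(n);cv2.imwrite(f"pics/{n}0.png",d["color"])
    print(n,d["fx"],d["fy"],d["cx"],d["cy"]);print(np.round(d["extrinsics"],4).tolist())
print(ctrl.get_obs())
E
```

```text
pics
top 515.01419414195 515.01419414195 324.4815165838952 238.21920925330932
[[0.017, -0.9999, -0.002, 0.008], [-0.9962, -0.0168, -0.0858, 0.6128], [0.0857, 0.0035, -0.9963, 1.3797], [0.0, 0.0, 0.0, 1.0]]
side 447.60894803804734 447.60894803804734 324.0342415937233 242.80444865134191
[[-0.9624, -0.2708, 0.0199, 0.5974], [-0.2142, 0.7121, -0.6686, 0.2034], [0.1669, -0.6477, -0.7434, 1.0778], [0.0, 0.0, 0.0, 1.0]]
{'t': 0.1, 'q': array([-1.35801529e+00,  5.32927111e-02,  1.61416527e+00, -1.03582046e-05,
        1.47602677e+00, -1.19020792e-01]), 'dq': array([ 0.00162842, -0.00097396, -0.00277515, -0.00088192, -0.0002427 ,
       -0.0006286 ]), 'effort': array([ 1.86718440e-03, -3.94900990e+01, -3.71362710e+01,  6.78315200e-05,
        3.99298675e-03, -4.86267240e-06]), 'tool_pos': array([ 0.20345504, -0.5903497 ,  0.23017969]), 'tool_rot': array([-3.09659466e+00, -5.18495069e-01,  1.55366735e-04]), 'contact_force': array([-0.50770862,  0.08290363,  0.5507221 ]), 'wrist_torque': array([ 0.05976959, -0.02399575,  0.00413237]), 'grip_force': 0.0, 'opening': 0.08535167304866037}
```

View pics/top0.png

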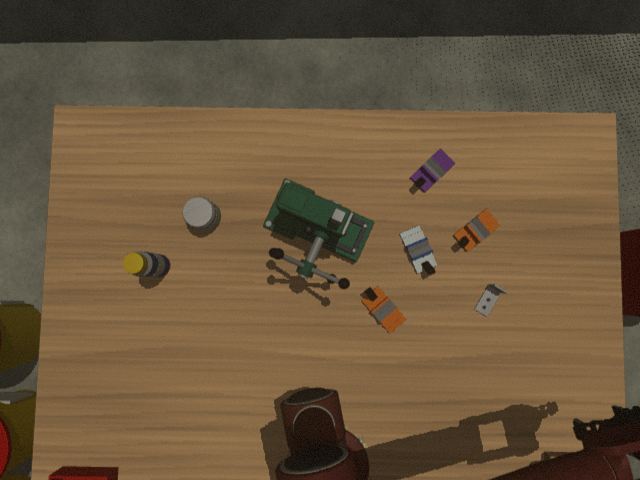

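View pics/side0.png

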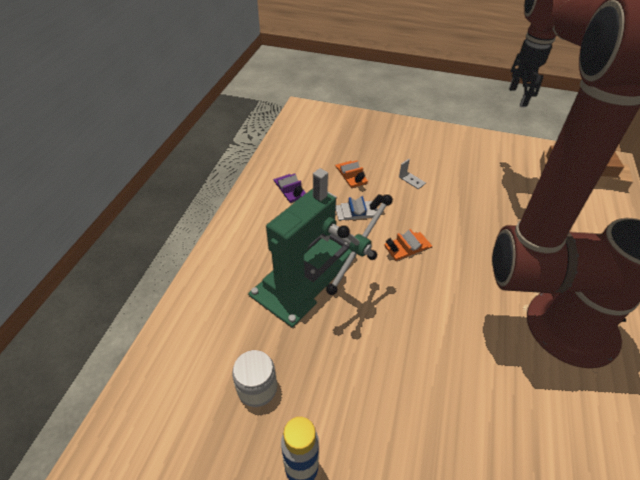

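The top view shows four die-like parts: purple (432,172), orange (476,230), orange (383,308), and bare aluminium with a blue block (418,250). The last fits the description. The press front faces image right, with the star on the robot's side. I'll confirm this in an enlarged crop.

```bash
python3 - <<'E'
import cv2,numpy as np
a=cv2.imread("pics/top0.png");b=cv2.imread("pics/side0.png")
def g(i): return cv2.convertScaleAbs(i,alpha=1.5,beta=15)
c=g(cv2.resize(a[170:310,260:447],None,fx=4.27,fy=4.27,interpolation=cv2.INTER_CUBIC))
cv2.imwrite("pics/c1.png",c[:600,:800]);print(c.shape)
c=g(cv2.resize(b[160:330,240:466],None,fx=3.5,fy=3.5,interpolation=cv2.INTER_CUBIC))
cv2.imwrite("pics/c2.png",c[:600,:800]);print(c.shape)
E
```

```text
(598, 798, 3)
(595, 791, 3)
```

View pics/c1.png

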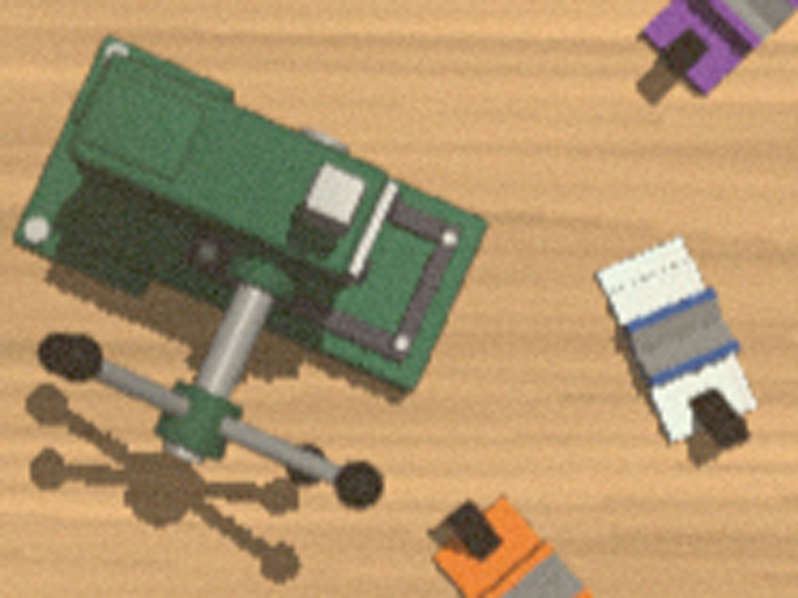

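View pics/c2.png

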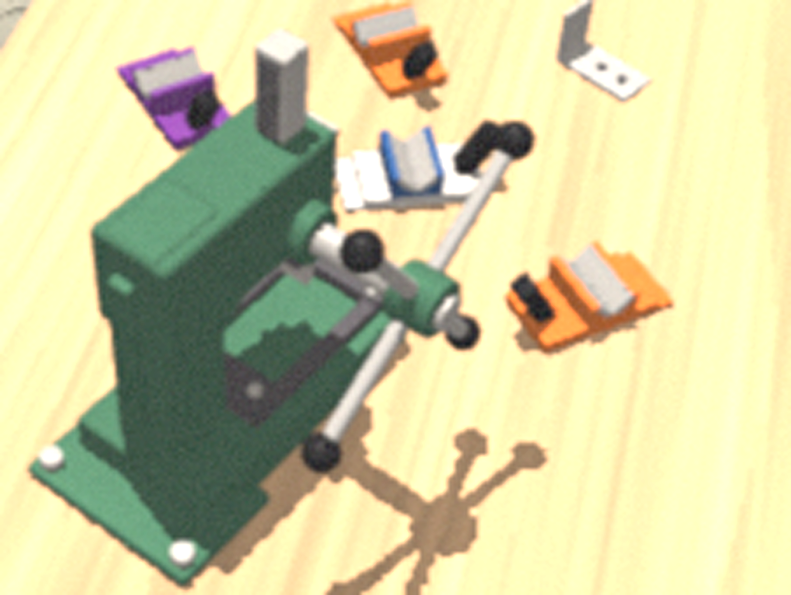

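The blue-block die, with its pale aluminium shoe, is confirmed at top pixel (418,250). Its heel points up-left (crop 640,256) and its tang is down-right (crop 720,418). I'll fit both planar poses from the features I've read off.

```bash
cat > h.py <<'E'
import numpy as np
from scipy.optimize import least_squares
from scipy.spatial.transform import Rotation as R
C={"t":(515.014,324.48,238.22,np.array([[0.017,-0.9999,-0.002,0.008],[-0.9962,-0.0168,-0.0858,0.6128],[0.0857,0.0035,-0.9963,1.3797]])),
"s":(447.609,324.03,242.80,np.array([[-0.9624,-0.2708,0.0199,0.5974],[-0.2142,0.7121,-0.6686,0.2034],[0.1669,-0.6477,-0.7434,1.0778]]))}
def proj(c,p):
    f,cx,cy,E=C[c];q=E[:,:3]@p+E[:,3];return np.array([cx+f*q[0]/q[2],cy+f*q[1]/q[2]])
def c1(u,v): return ("t",(260+u/4.27,170+v/4.27))
def c2(u,v): return ("s",(240+u/3.5,160+v/3.5))
def W(P,p):
    x,y,a=P;p=np.array(p)/1e3;c,s=np.cos(a),np.sin(a);return np.array([x+c*p[0]-s*p[1],y+s*p[0]+c*p[1],p[2]])
def fit(F,x0):
    r=lambda P:np.concatenate([proj(o[0],W(P,p))-o[1] for o,p in F])
    s=least_squares(r,x0,loss="soft_l1");print(s.x.round(4),np.degrees(s.x[2]).round(1));print(r(s.x).reshape(-1,2).round(1).tolist());return s.x
E
python3 - <<'E'
from h import *
b=lambda t:(22-115*np.cos(np.radians(t)),130,195+115*np.sin(np.radians(t)))
F=[(c1(335,193),(0,0,316)),(c1(488,218),(-88,-60,42)),(c1(407,393),(-88,60,42)),(c1(358,485),b(45)),(c1(64,354),b(135)),
(c2(282,48),(0,0,316)),(c2(514,140),b(45)),(c2(362,250),b(135)),(c2(322,452),b(225)),(c2(460,332),b(315))]
fit(F,[.62,.05,1.1])
D=[(c1(597,275),(60,30,6)),(c1(682,238),(60,-30,6)),(c1(675,442),(-60,30,12)),(c1(755,407),(-60,-30,12)),
(c1(627,330),(22,30,34)),(c1(715,290),(22,-30,34)),(c1(652,384),(-22,30,34)),(c1(739,346),(-22,-30,34)),
(c2(410,158),(0,0,19))]
fit(D,[.6,-.15,1.1])
E
```

```text
[ 0.6371 -0.0117  1.1833] 67.8
[[-0.2, 0.6], [0.1, 0.3], [1.8, 0.0], [-4.4, -1.8], [-2.4, 0.1], [0.5, -2.3], [-1.7, -3.4], [-3.1, 8.5], [4.9, -0.2], [5.6, -8.3]]
[ 0.5871 -0.2415  0.418 ] 23.9
[[-0.1, -0.5], [-0.2, -0.2], [-0.5, 0.3], [0.8, -0.0], [-0.0, -1.5], [-0.4, -0.7], [0.7, 0.8], [0.6, 1.1], [0.2, 1.3]]
```

```bash
python3 - <<'E'
from h import *
b=lambda t:(22-115*np.cos(np.radians(t)),130,195+115*np.sin(np.radians(t)))
F=[(c1(335,193),(0,0,316)),(c1(488,218),(-88,-60,42)),(c1(407,393),(-88,60,42)),(c2(282,48),(0,0,316))]
P=fit(F,[.62,.05,1.1])
for n,p in [("hub",(22,130,195))]+[(t,b(t)) for t in (45,135,225,315)]:
    a,s=proj("t",W(P,p)),proj("s",W(P,p)); print(n,((a-[260,170])*4.27).round(),((s-[240,160])*3.5).round())
E
```

```text
[ 0.6384 -0.0102  1.163 ] 66.6
[[-0.9, -0.0], [-0.3, 0.6], [0.6, 0.0], [-0.2, -2.0]]
hub [195. 415.] [417. 296.]
45 [331. 475.] [505. 132.]
135 [ 48. 347.] [342. 282.]
225 [ 77. 363.] [332. 454.]
315 [325. 476.] [477. 307.]
```

```bash
python3 - <<'E'
from h import *
def b(t,q): t=np.radians(t)-q; return (22-115*np.cos(t),130,195+115*np.sin(t))
F=[(c1(335,193),(0,0,316)),(c1(488,218),(-88,-60,42)),(c1(407,393),(-88,60,42)),(c2(282,48),(0,0,316))]
B=[(c1(358,485),45),(c1(305,463),315),(c2(514,140),45),(c2(362,250),135),(c2(322,452),225),(c2(460,332),315)]
def r(P): return np.concatenate([proj(o[0],W(P[:3],p))-o[1] for o,p in F]+[proj(o[0],W(P[:3],b(t,P[3])))-o[1] for o,t in B])
s=least_squares(r,[.638,-.01,1.163,.1],loss="soft_l1");print(s.x.round(4),np.degrees(s.x[2:]));print(r(s.x).reshape(-1,2).round(1).tolist())
E
```

```text
[ 0.6385 -0.0105  1.1707  0.1805] [67.0772696  10.33994298]
[[-0.8, -0.1], [-0.3, 0.2], [0.9, -0.2], [-0.3, -2.1], [-0.5, -0.0], [-0.7, 0.4], [-0.1, -0.3], [0.2, -0.2], [-0.2, -0.2], [0.5, -0.2]]
```

```bash
cat >> h.py <<'E'
DIE=(.5871,-.2415,.418); PR=(.6385,-.0105,1.1707)
def tool(yaw,lean):  # lean deg of the gripper from vertical toward -x of yaw frame
    l=np.radians(lean);s,c=np.sin(l),np.cos(l)
    return R.from_euler("z",yaw)*R.from_matrix(np.array([[c,0,s],[0,-1,0],[s,0,-c]]))
def show(tag,p,r): print(tag,np.round(p,4).tolist())
def plan(p,r,segs,g):
    """segs: list of (pos,rot,N); prints rows"""
    n=0
    for q,t,N in segs:
        q=np.array(q);w=(r.inv()*t).as_rotvec()/N;d=(q-p)/N;out=[]
        for i in range(N):
            a=r.inv().apply(d)/.05;out.append([g,np.round(a,3).tolist(),np.round(np.degrees(w)/8,3).tolist()]);r=r*R.from_rotvec(w)
        p=q;r=t;m=max(np.abs(np.array(o[1]+o[2])).max() for o in out)
        print("# seg to",q.round(4).tolist(),"max",round(m,2))
        for o in out: print(str(o).replace(" ","")+",")
def now():
    from station import ctrl
    o=ctrl.get_obs();return o["tool_pos"],R.from_rotvec(o["tool_rot"]),o
def tcp(grip,rot,back=0): return np.array(grip)+rot.as_matrix()[:,2]*(.019-back)
E
python3 - <<'E'
from h import *
p,r,o=now();t=tool(DIE[2],45);g=W(DIE,(-60,0,40));print(g)
plan(p,r,[(tcp(g,t,.10),t,15),(tcp(g,t,0),t,6)],1)
E
```

```text
[ 0.53226584 -0.26585601  0.04      ]
# seg to [0.4799, -0.2891, 0.0973] max 0.48
[1,[0.479,-0.259,0.178],[0.015,0.375,-0.039]],
[1,[0.471,-0.256,0.203],[0.015,0.375,-0.039]],
[1,[0.461,-0.253,0.228],[0.015,0.375,-0.039]],
[1,[0.45,-0.25,0.252],[0.015,0.375,-0.039]],
[1,[0.437,-0.247,0.276],[0.015,0.375,-0.039]],
[1,[0.424,-0.244,0.299],[0.015,0.375,-0.039]],
[1,[0.409,-0.241,0.322],[0.015,0.375,-0.039]],
[1,[0.393,-0.238,0.343],[0.015,0.375,-0.039]],
[1,[0.375,-0.236,0.364],[0.015,0.375,-0.039]],
[1,[0.357,-0.233,0.383],[0.015,0.375,-0.039]],
[1,[0.338,-0.23,0.402],[0.015,0.375,-0.039]],
[1,[0.318,-0.227,0.42],[0.015,0.375,-0.039]],
[1,[0.296,-0.225,0.436],[0.015,0.375,-0.039]],
[1,[0.274,-0.222,0.452],[0.015,0.375,-0.039]],
[1,[0.252,-0.22,0.466],[0.015,0.375,-0.039]],
# seg to [0.5445, -0.2604, 0.0266] max 0.33
[1,[-0.0,0.0,0.333],[0.0,0.0,0.0]],
[1,[-0.0,0.0,0.333],[0.0,0.0,0.0]],
[1,[-0.0,0.0,0.333],[0.0,0.0,0.0]],
[1,[-0.0,0.0,0.333],[0.0,0.0,0.0]],
[1,[-0.0,0.0,0.333],[0.0,0.0,0.0]],
[1,[-0.0,0.0,0.333],[0.0,0.0,0.0]],
```

>>> play_rows(
  series=[
    [0.8,[0.48,-0.26,0.18],[0.015,0.375,-0.04]],
    [0.8,[0.47,-0.255,0.2],[0.015,0.375,-0.04]],
    [0.8,[0.46,-0.255,0.23],[0.015,0.375,-0.04]],
    [0.8,[0.45,-0.25,0.25],[0.015,0.375,-0.04]],
    [0.8,[0.44,-0.25,0.275],[0.015,0.375,-0.04]],
    [0.8,[0.425,-0.245,0.3],[0.015,0.375,-0.04]],
    [0.8,[0.41,-0.24,0.32],[0.015,0.375,-0.04]],
    [0.8,[0.39,-0.24,0.345],[0.015,0.375,-0.04]],
  ],
)

```text
t: 1.1
tool_pos: [0.3515, -0.4291, 0.1595]
tool_rot: [-2.938, -0.561, -0.625]
contact_force: [0.1, -0.4, -0.3]
opening: 0.0683
grip_force: 0.0
```

>>> play_rows(
  series=[
    [0.8,[0.375,-0.235,0.365],[0.015,0.375,-0.04]],
    [0.8,[0.36,-0.235,0.385],[0.015,0.375,-0.04]],
    [0.8,[0.34,-0.23,0.4],[0.015,0.375,-0.04]],
    [0.8,[0.32,-0.23,0.42],[0.015,0.375,-0.04]],
    [0.8,[0.3,-0.225,0.435],[0.015,0.375,-0.04]],
    [0.8,[0.275,-0.22,0.45],[0.015,0.375,-0.04]],
    [0.8,[0.25,-0.22,0.465],[0.015,0.375,-0.04]],
    [0.8,[0,0,0],[0,0,0]],
  ],
)

```text
t: 2.1
tool_pos: [0.4796, -0.287, 0.0962]
tool_rot: [-2.702, -0.576, -1.118]
contact_force: [0.0, -0.5, 0.1]
opening: 0.0685
grip_force: 0.0
```

```bash
python3 - <<'E'
from h import *
from station import imaging
import cv2
p,r,o=now();t=tool(DIE[2],45);g=W(DIE,(-60,0,40));print(p,o["q"].round(2),np.degrees((r.inv()*t).as_rotvec()).round(2),o["t"])
plan(p,r,[(tcp(g,t,0),t,6)],.8)
d=imaging.get_image("top")["color"];c=cv2.resize(d[200:320,340:500],None,fx=5,fy=5,interpolation=cv2.INTER_CUBIC);cv2.imwrite("pics/g1.png",c)
for q in (g,W(DIE,(-69,0,54)),p):print(((proj("t",q)-[340,200])*5).round())
E
```

```text
[ 0.47956452 -0.28701129  0.0961632 ] [-1.04 -0.06  2.12  0.87  1.16 -0.29] [-0.17  0.05  0.05] 2.1
# seg to [0.5445, -0.2604, 0.0266] max 0.33
[0.8,[0.002,0.008,0.329],[-0.004,0.001,0.001]],
[0.8,[0.002,0.008,0.329],[-0.004,0.001,0.001]],
[0.8,[0.002,0.008,0.329],[-0.004,0.001,0.001]],
[0.8,[0.002,0.007,0.329],[-0.004,0.001,0.001]],
[0.8,[0.001,0.007,0.329],[-0.004,0.001,0.001]],
[0.8,[0.001,0.007,0.329],[-0.004,0.001,0.001]],
[448. 347.]
[461. 361.]
[512. 447.]
```

View pics/g1.png

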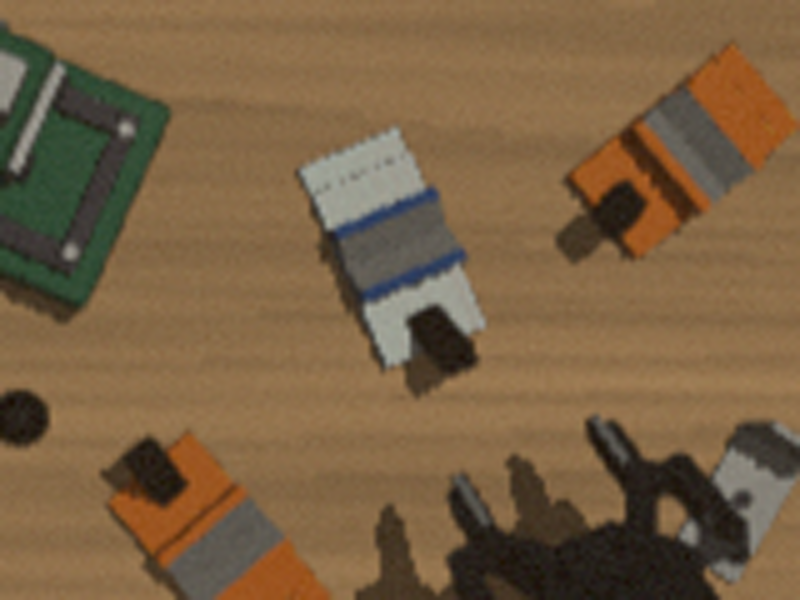

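The fit holds: the tang top at crop (460,355) is within about 1 px of the prediction, and the fingers straddle the tang axis. Next I descend and close.

>>> play_rows(
  series=[
    [0.8,[0,0.008,0.33],[0,0,0]],
    [0.8,[0,0.008,0.33],[0,0,0]],
    [0.8,[0,0.008,0.33],[0,0,0]],
    [0.8,[0,0.008,0.33],[0,0,0]],
    [0.8,[0,0.008,0.33],[0,0,0]],
    [0.8,[0,0.008,0.33],[0,0,0]],
    [0.8,[0,0,0],[0,0,0]],
  ],
)

```text
t: 3.02
tool_pos: [0.5454, -0.262, 0.027]
tool_rot: [-2.703, -0.577, -1.12]
contact_force: [0.3, 0.1, 0.9]
opening: 0.0683
grip_force: 0.0
```

>>> play_rows(
  series=[
    [0,[0,0,0],[0,0,0]],
    [0,[0,0,0],[0,0,0]],
    [0,[0,0,0],[0,0,0]],
    [0,[0,0,0],[0,0,0]],
    [0,[0,0,0],[0,0,0]],
    [0,[0,0,0],[0,0,0]],
  ],
  force=90,
)

```text
t: 3.78
tool_pos: [0.5454, -0.263, 0.0293]
tool_rot: [-2.703, -0.577, -1.123]
contact_force: [-4.2, 2.0, 6.0]
opening: 0.0189
grip_force: 88.2
```

```bash
python3 - <<'E'
from h import *
from station import imaging
import cv2
p,r,o=now();print(p,o["q"].round(2),o["t"],o["opening"],o["grip_force"],o["contact_force"])
d=imaging.get_image("top")["color"];c=cv2.resize(d[200:320,340:500],None,fx=5,fy=5,interpolation=cv2.INTER_CUBIC);cv2.imwrite("pics/g2.png",c)
for q in [(60,30,6),(60,-30,6),(-60,30,12),(-60,-30,12),(22,30,34),(22,-30,34)]:print(((proj("t",W(DIE,q))-[340,200])*5).round())
print(((proj("t",p)-[340,200])*5).round())
E
```

```text
[ 0.54538723 -0.26302586  0.02926519] [-0.9   0.13  2.06  0.97  0.98 -0.34] 3.775 0.0189315238535727 88.2192729129747 [-4.15743972  2.00033575  6.00500613]
[298. 170.]
[398. 128.]
[388. 369.]
[488. 327.]
[334. 229.]
[435. 186.]
[439. 323.]
```

View pics/g2.png

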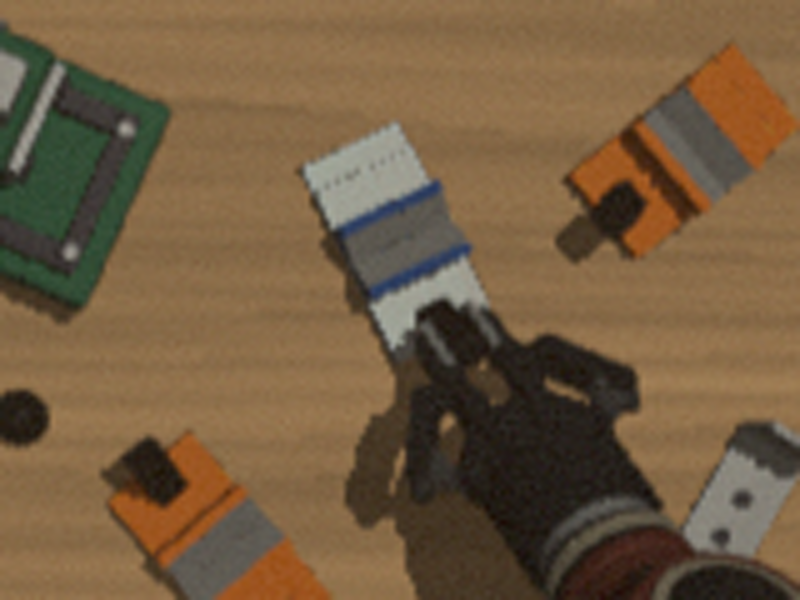

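The die is held (19 mm opening, 88 N). It shifted about 2.5 mm to image right and 1 mm forward, which matches the tool's own offset, so the camera and robot frames agree. Now I'll plan the lift, the yaw and tilt, and the approach.

```bash
cat >> h.py <<'E'
import json,os
def mk(r,p): M=np.eye(4);M[:3,:3]=r.as_matrix();M[:3,3]=p;return M
def diepose(hx,hz,tilt,y=0,dyaw=0):
    r=R.from_euler("z",PR[2]+dyaw)*R.from_euler("y",tilt,degrees=True)
    return mk(r,W(PR,(hx,y,hz))-r.apply([.06,0,0]))
def seg(hx,hz,tilt,N,y=0,dyaw=0):
    M=diepose(hx,hz,tilt,y,dyaw)@np.load("DT.npy");return (M[:3,3],R.from_matrix(M[:3,:3]),N)
E
python3 - <<'E'
from h import *
p,r,o=now();z=r.as_matrix()[:,2];yaw=np.arctan2(z[1],z[0]);print(np.degrees(yaw),np.degrees(np.arctan2(np.hypot(*z[:2]),-z[2])))
xd=np.array([np.cos(yaw),np.sin(yaw),0]);yd=np.array([-xd[1],xd[0],0])
c=np.array([DIE[0],DIE[1],0])
# centre die on tool in y, +1mm along x
off=(p-c)@yd; c=c+yd*off+xd*.001;print("off",off)
D=mk(R.from_euler("z",yaw),c);DT=np.linalg.inv(D)@mk(r,p);np.save("DT.npy",DT);print(DT.round(4))
up=p+[0,0,.12]
plan(p,r,[(up,r,6),seg(-115,110,10,10),],0)
E
```

```text
23.908713389669195 45.09819870539949
off -0.0027818450096510575
[[ 0.7059  0.0022  0.7083 -0.0478]
 [ 0.0032 -1.     -0.      0.    ]
 [ 0.7083  0.0023 -0.7059  0.0293]
 [ 0.      0.      0.      1.    ]]
# seg to [0.5454, -0.263, 0.1493] max 0.28
[0,[0.283,0.001,-0.282],[0.0,0.0,0.0]],
[0,[0.283,0.001,-0.282],[0.0,0.0,0.0]],
[0,[0.283,0.001,-0.282],[0.0,0.0,0.0]],
[0,[0.283,0.001,-0.282],[0.0,0.0,0.0]],
[0,[0.283,0.001,-0.282],[0.0,0.0,0.0]],
[0,[0.283,0.001,-0.282],[0.0,0.0,0.0]],
# seg to [0.5543, -0.2096, 0.1575] max 0.41
[0,[0.054,-0.09,0.031],[0.348,-0.118,-0.413]],
[0,[0.06,-0.086,0.034],[0.348,-0.118,-0.413]],
[0,[0.065,-0.08,0.037],[0.348,-0.118,-0.413]],
[0,[0.07,-0.074,0.04],[0.348,-0.118,-0.413]],
[0,[0.075,-0.068,0.042],[0.348,-0.118,-0.413]],
[0,[0.079,-0.062,0.044],[0.348,-0.118,-0.413]],
[0,[0.084,-0.055,0.045],[0.348,-0.118,-0.413]],
[0,[0.087,-0.048,0.046],[0.348,-0.118,-0.413]],
[0,[0.091,-0.04,0.047],[0.348,-0.118,-0.413]],
[0,[0.093,-0.033,0.047],[0.348,-0.118,-0.413]],
```

>>> play_rows(
  series=[
    [0,[0.28,0,-0.28],[0,0,0]],
    [0,[0.28,0,-0.28],[0,0,0]],
    [0,[0.28,0,-0.28],[0,0,0]],
    [0,[0.28,0,-0.28],[0,0,0]],
    [0,[0.28,0,-0.28],[0,0,0]],
    [0,[0.28,0,-0.28],[0,0,0]],
    [0,[0.055,-0.09,0.03],[0.35,-0.118,-0.413]],
    [0,[0.06,-0.085,0.035],[0.348,-0.118,-0.413]],
  ],
)

```text
t: 4.82
tool_pos: [0.547, -0.2523, 0.1501]
tool_rot: [-2.641, -0.785, -1.047]
contact_force: [0.5, -0.8, -4.1]
opening: 0.0187
grip_force: 88.2
```

>>> play_rows(
  series=[
    [0,[0.065,-0.08,0.035],[0.348,-0.118,-0.413]],
    [0,[0.07,-0.075,0.04],[0.348,-0.118,-0.413]],
    [0,[0.075,-0.07,0.04],[0.348,-0.118,-0.413]],
    [0,[0.08,-0.06,0.045],[0.348,-0.118,-0.413]],
    [0,[0.085,-0.055,0.045],[0.348,-0.118,-0.413]],
    [0,[0.085,-0.05,0.045],[0.348,-0.118,-0.413]],
    [0,[0.09,-0.04,0.045],[0.348,-0.118,-0.413]],
    [0,[0.095,-0.035,0.045],[0.348,-0.118,-0.413]],
  ],
)

```text
t: 5.82
tool_pos: [0.554, -0.2091, 0.1559]
tool_rot: [-2.258, -1.508, -0.712]
contact_force: [-0.1, -0.1, -4.3]
opening: 0.0187
grip_force: 88.4
```

```bash
python3 - <<'E'
from h import *
from station import imaging
import cv2
p,r,o=now();print(p,o["q"].round(2),o["t"],o["opening"],o["contact_force"])
M=mk(r,p)@np.linalg.inv(np.load("DT.npy"))
ims=[]
for n,k,x0,y0 in(("top","t",330,150),("side","s",270,140)):
    d=imaging.get_image(n)["color"];c=cv2.resize(d[y0:y0+120,x0:x0+100],None,fx=4,fy=4,interpolation=cv2.INTER_CUBIC);c=cv2.convertScaleAbs(c,alpha=1.5,beta=10)
    for q in [(60,30,6),(60,-30,6),(-60,30,12),(-60,-30,12),(22,30,34),(22,-30,34),(-22,30,34),(-22,-30,34)]:
        w=(M@np.array([*(np.array(q)/1e3),1]))[:3];u=(proj(k,w)-[x0,y0])*4;cv2.circle(c,tuple(int(v) for v in u),2,(0,0,255),-1)
    ims.append(c)
cv2.imwrite("pics/i1.png",np.hstack(ims))
plan(p,r,[seg(-60,70,10,4),seg(-30,62,10,2),seg(20,50,10,4),seg(42,46,10,3)],0)
E
```

```text
[ 0.55398066 -0.20912842  0.15585002] [-0.75  0.12  1.76  0.57  1.51 -0.46] 5.825 0.01866390977592188 [-0.10294692 -0.08483847 -4.34853554]
# seg to [0.5757, -0.1589, 0.1175] max 0.31
[0,[0.115,0.004,0.314],[-0.005,0.004,0.005]],
[0,[0.114,0.004,0.314],[-0.005,0.004,0.005]],
[0,[0.114,0.003,0.314],[-0.005,0.004,0.005]],
[0,[0.114,0.003,0.314],[-0.005,0.004,0.005]],
# seg to [0.5874, -0.1313, 0.1095] max 0.24
[0,[0.199,0.001,0.238],[0.0,0.0,0.0]],
[0,[0.199,0.001,0.238],[0.0,0.0,0.0]],
# seg to [0.6069, -0.0852, 0.0975] max 0.19
[0,[0.17,0.001,0.193],[0.0,0.0,0.0]],
[0,[0.17,0.001,0.193],[0.0,0.0,0.0]],
[0,[0.17,0.001,0.193],[0.0,0.0,0.0]],
[0,[0.17,0.001,0.193],[0.0,0.0,0.0]],
# seg to [0.6155, -0.065, 0.0935] max 0.11
[0,[0.105,0.0,0.106],[0.0,0.0,0.0]],
[0,[0.105,0.0,0.106],[0.0,0.0,0.0]],
[0,[0.105,0.0,0.106],[0.0,0.0,0.0]],
```

View pics/i1.png

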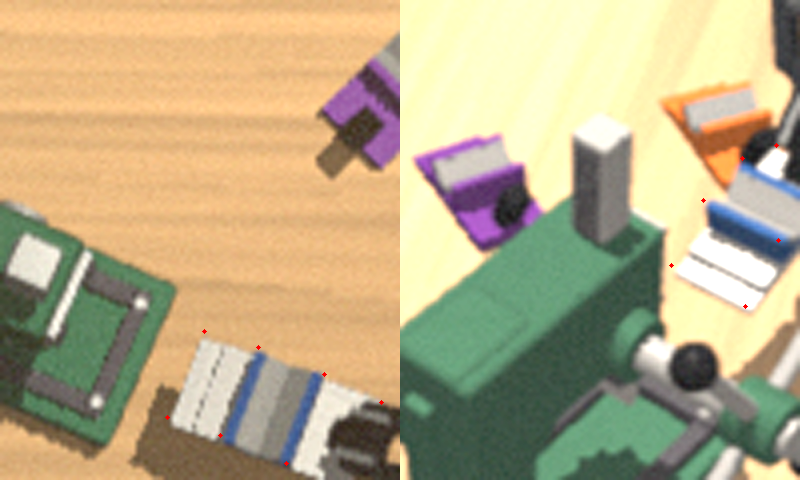

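The overlay shows the held die about 1–2 px (roughly 4 mm) off my prediction, toward the image bottom-right. At insertion the play is only 2.5 mm, so I'll refine press and die by edge alignment in the same camera.

```bash
cat > edge.py <<'E'
from h import *
import cv2
from scipy.ndimage import map_coordinates,gaussian_filter
def grab(n,k=6):
    from station import imaging
    return np.mean([imaging.get_image(n)["color"].astype(float) for _ in range(k)],0)
def track(img,cam,segs,pose,x0,rad=4,it=8,tag=""):
    """segs: list of 3d mm endpoint pairs; pose(x,pts_m)->world pts. Returns x"""
    I=gaussian_filter(img,(.7,.7,0));x=np.array(x0,float)
    for k in range(it):
        obs=[]
        for a,b in segs:
            for s in np.linspace(.08,.92,14):
                m=(np.array(a)*(1-s)+np.array(b)*s)/1e3
                u=proj(cam,pose(x,m));u2=proj(cam,pose(x,m+(np.array(b)-a)*1e-6));d=u2-u;d/=np.linalg.norm(d);n=np.array([-d[1],d[0]])
                h=np.linspace(-rad,rad,8*rad+1);q=u[:,None]+n[:,None]*h
                pr=np.stack([map_coordinates(I[...,c],[q[1],q[0]],order=1) for c in range(3)])
                g=np.abs(np.gradient(pr,axis=1)).sum(0)*np.exp(-(h/rad)**2);j=int(g.argmax())
                if g[j]>2: obs.append((m,n,u+n*h[j],(a,b)))
        f=lambda x:np.array([n@(proj(cam,pose(x,m))-v) for m,n,v,_ in obs])
        x=least_squares(f,x,loss="soft_l1",f_scale=.3).x
        if k==it//2: rad=max(2,rad-2)
    r=f(x);print(tag,x.round(4),"n",len(obs),"rms",np.sqrt(np.mean(r**2)).round(2))
    for sg in segs:
        rr=[r[i] for i,o in enumerate(obs) if o[3]==tuple(sg)]
        print("  ",sg,len(rr),np.round(np.median(rr),2) if rr else None)
    return x
E
cat > run1.py <<'E'
from edge import *
p,r,o=now();M=mk(r,p)@np.linalg.inv(np.load("DT.npy"))
im=grab("top");np.save("im.npy",im)
P=[((-88,-60,42),(-88,60,42)),((-88,-60,42),(-20,-60,42)),((-88,60,42),(-50,60,42)),((-74,-40,54),(-74,40,54)),((-62,-30,54),(-62,30,54)),((0,-32,248),(140,-32,248)),
((-12.5,-12.5,313.6),(12.5,-12.5,313.6)),((-12.5,12.5,313.6),(12.5,12.5,313.6)),((12.5,-12.5,313.6),(12.5,12.5,313.6))]
xp=track(im,"t",P,lambda x,m:W(x,m*1e3),PR,tag="press")
D=[((60,-30,6),(60,30,6)),((-5,-30,34),(20,-30,34)),((25,30,12),(44,30,12)),((25,-30,12),(44,-30,12)),((22,-30,34),(22,30,34)),((-22,-30,34),(-22,30,34))]
def dp(x,m):
    w=M[:3,:3]@m+M[:3,3];c=M[:3,3];return R.from_euler("z",x[2]).apply(w-c)+c+[x[0],x[1],0]
xd=track(im,"t",D,dp,[-.003,-.0015,0.0],rad=4,tag="die dx dy dyaw")
E
python3 run1.py
```

```text
press [ 0.6395 -0.0118  1.1377] n 126 rms 0.43
   ((-88, -60, 42), (-88, 60, 42)) 14 0.12
   ((-88, -60, 42), (-20, -60, 42)) 14 -0.33
   ((-88, 60, 42), (-50, 60, 42)) 14 0.48
   ((-74, -40, 54), (-74, 40, 54)) 14 -0.21
   ((-62, -30, 54), (-62, 30, 54)) 14 -0.24
   ((0, -32, 248), (140, -32, 248)) 14 -0.02
   ((-12.5, -12.5, 313.6), (12.5, -12.5, 313.6)) 14 0.3
   ((-12.5, 12.5, 313.6), (12.5, 12.5, 313.6)) 14 -0.17
   ((12.5, -12.5, 313.6), (12.5, 12.5, 313.6)) 14 0.23
die dx dy dyaw [-0.0021  0.0004  0.0199] n 84 rms 0.52
   ((60, -30, 6), (60, 30, 6)) 14 0.25
   ((-5, -30, 34), (20, -30, 34)) 14 0.0
   ((25, 30, 12), (44, 30, 12)) 14 -0.0
   ((25, -30, 12), (44, -30, 12)) 14 -0.0
   ((22, -30, 34), (22, 30, 34)) 14 -1.0
   ((-22, -30, 34), (-22, 30, 34)) 14 0.25
```

```bash
cat >> run1.py <<'E'
x0,y0,k=318,190,7
c=cv2.resize(im[y0:y0+82,x0:x0+112].clip(0,255).astype(np.uint8),None,fx=k,fy=k,interpolation=cv2.INTER_CUBIC);c=cv2.convertScaleAbs(c,alpha=1.4)
for S,ps,x,col in((P,lambda x,m:W(x,m*1e3),xp,(0,0,255)),(D,dp,xd,(255,0,255))):
    for a,b in S:
        u=[tuple(int(v) for v in (proj("t",ps(x,np.array(q)/1e3))-[x0-.5,y0-.5])*k) for q in(a,b)]
        cv2.line(c,*u,col,1)
cv2.imwrite("pics/e1.png",c)
E
python3 run1.py >/dev/null
```

```text
(no output)
```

View pics/e1.png

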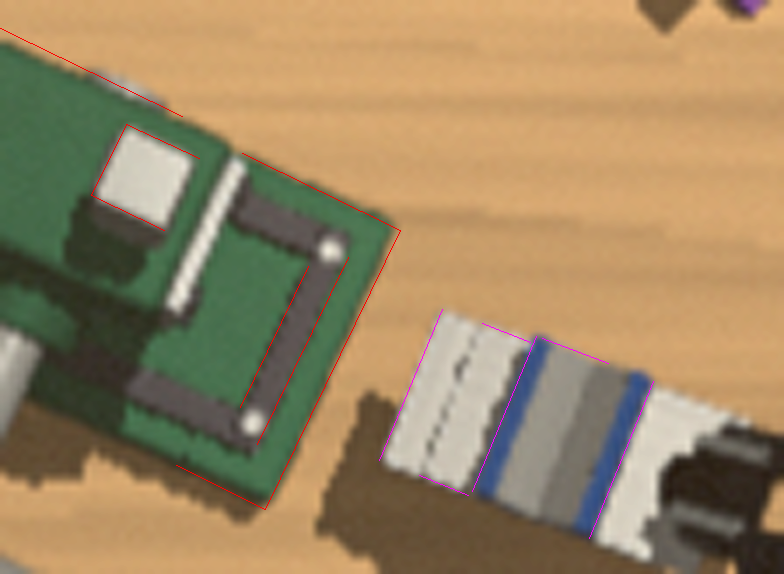

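The head-side line sits off the real edge and drags the yaw. I'll refit using only the bed, rails and stop, which are what matters here.

```bash
cat > run2.py <<'E'
exec(open("run1.py").read().split("x0,y0,k=")[0].split("P=[((")[0].replace('im=grab("top");np.save("im.npy",im)','im=np.load("im.npy")'))
P=[((-88,-60,42),(-88,60,42)),((-88,-60,42),(-30,-60,42)),((-74,-42,54),(-74,42,54)),((-62,-30,54),(-62,30,54)),
((-62,-32.5,52),(-34,-32.5,52)),((-70,-46,52),(-34,-46,52)),((-62,32.5,52),(-34,32.5,52)),((-70,46,52),(-40,46,52))]
for rad in (3,2):
    xp=track(im,"t",P,lambda x,m:W(x,m*1e3),PR,rad=rad,tag="press");print(np.degrees(xp[2]))
E
python3 run2.py; python3 - <<'E'
exec(open("run2.py").read().split("for rad")[0])
D=[((60,-30,6),(60,30,6)),((-20,-30,34),(20,-30,34)),((25,30,12),(44,30,12)),((48,30,6),(60,30,6)),((25,-30,12),(44,-30,12)),((-22,-30,34),(-22,30,34))]
def dp(x,m):
    w=M[:3,:3]@m+M[:3,3];c=M[:3,3];return R.from_euler("z",x[2]).apply(w-c)+c+[x[0],x[1],0]
for rad in(3,2): track(im,"t",D,dp,[-.0025,-.000,0.01],rad=rad,tag="die")
print(np.degrees(np.arctan2(M[1,0],M[0,0])),M[:3,3])
E
```

```text
press [ 0.6384 -0.0109  1.1701] n 112 rms 0.44
   ((-88, -60, 42), (-88, 60, 42)) 14 0.24
   ((-88, -60, 42), (-30, -60, 42)) 14 -0.24
   ((-74, -42, 54), (-74, 42, 54)) 14 -0.0
   ((-62, -30, 54), (-62, 30, 54)) 14 -0.24
   ((-62, -32.5, 52), (-34, -32.5, 52)) 14 0.64
   ((-70, -46, 52), (-34, -46, 52)) 14 -0.23
   ((-62, 32.5, 52), (-34, 32.5, 52)) 14 -0.23
   ((-70, 46, 52), (-40, 46, 52)) 14 0.63
67.04317380509649
press [ 0.6386 -0.0109  1.1683] n 112 rms 0.43
   ((-88, -60, 42), (-88, 60, 42)) 14 0.25
   ((-88, -60, 42), (-30, -60, 42)) 14 -0.24
   ((-74, -42, 54), (-74, 42, 54)) 14 0.01
   ((-62, -30, 54), (-62, 30, 54)) 14 -0.23
   ((-62, -32.5, 52), (-34, -32.5, 52)) 14 0.62
   ((-70, -46, 52), (-34, -46, 52)) 14 -0.25
   ((-62, 32.5, 52), (-34, 32.5, 52)) 14 -0.13
   ((-70, 46, 52), (-40, 46, 52)) 14 0.5
66.93773059008265
die [-0.0014 -0.0001  0.027 ] n 84 rms 0.27
   ((60, -30, 6), (60, 30, 6)) 14 0.0
   ((-20, -30, 34), (20, -30, 34)) 14 0.01
   ((25, 30, 12), (44, 30, 12)) 14 0.01
   ((48, 30, 6), (60, 30, 6)) 14 0.01
   ((25, -30, 12), (44, -30, 12)) 14 0.13
   ((-22, -30, 34), (-22, 30, 34)) 14 0.0
die [-0.0014 -0.0001  0.0284] n 84 rms 0.26
   ((60, -30, 6), (60, 30, 6)) 14 -0.02
   ((-20, -30, 34), (20, -30, 34)) 14 0.02
   ((25, 30, 12), (44, 30, 12)) 14 -0.0
   ((48, 30, 6), (60, 30, 6)) 14 -0.01
   ((25, -30, 12), (44, -30, 12)) 14 0.12
   ((-22, -30, 34), (-22, 30, 34)) 14 0.01
67.00487888112599 [ 0.57012038 -0.17090928  0.11861628]
```

```bash
sed -i 's/PR=(.6385,-.0105,1.1707)/PR=(.6385,-.0109,1.1690)/' h.py; python3 - <<'E'
from h import *
p,r,o=now();M=mk(r,p)@np.linalg.inv(np.load("DT.npy"))
Mn=M.copy();Mn[:3,:3]=R.from_euler("z",.0278).as_matrix()@M[:3,:3];Mn[:3,3]+=[-.0014,-.0001,0]
np.save("DT.npy",np.linalg.inv(Mn)@mk(r,p))
plan(p,r,[seg(-60,70,10,5),seg(-30,62,10,3),seg(20,50,10,5),seg(42,46,10,3)],0)
E
```

```text
# seg to [0.5758, -0.1587, 0.1175] max 0.25
[0,[0.094,0.002,0.253],[-0.024,0.002,0.033]],
[0,[0.094,0.001,0.253],[-0.024,0.002,0.033]],
[0,[0.094,-0.0,0.253],[-0.024,0.002,0.033]],
[0,[0.094,-0.002,0.253],[-0.024,0.002,0.033]],
[0,[0.094,-0.003,0.253],[-0.024,0.002,0.033]],
# seg to [0.5876, -0.1311, 0.1095] max 0.16
[0,[0.133,-0.005,0.159],[0.0,0.0,0.0]],
[0,[0.133,-0.005,0.159],[0.0,0.0,0.0]],
[0,[0.133,-0.005,0.159],[0.0,0.0,0.0]],
# seg to [0.6071, -0.085, 0.0975] max 0.15
[0,[0.136,-0.005,0.154],[0.0,0.0,0.0]],
[0,[0.136,-0.005,0.154],[0.0,0.0,0.0]],
[0,[0.136,-0.005,0.154],[0.0,0.0,0.0]],
[0,[0.136,-0.005,0.154],[0.0,0.0,0.0]],
[0,[0.136,-0.005,0.154],[0.0,0.0,0.0]],
# seg to [0.6157, -0.0648, 0.0935] max 0.11
[0,[0.105,-0.004,0.106],[0.0,0.0,0.0]],
[0,[0.105,-0.004,0.106],[0.0,0.0,0.0]],
[0,[0.105,-0.004,0.106],[0.0,0.0,0.0]],
```

>>> play_rows(
  series=[
    [0,[0.094,0,0.253],[-0.024,0.002,0.033]],
    [0,[0.094,0,0.253],[-0.024,0.002,0.033]],
    [0,[0.094,0,0.253],[-0.024,0.002,0.033]],
    [0,[0.094,-0.002,0.253],[-0.024,0.002,0.033]],
    [0,[0.094,-0.003,0.253],[-0.024,0.002,0.033]],
    [0,[0.133,-0.005,0.159],[0,0,0]],
    [0,[0.133,-0.005,0.159],[0,0,0]],
    [0,[0.133,-0.005,0.159],[0,0,0]],
  ],
)

```text
t: 7.52
tool_pos: [0.5881, -0.1304, 0.1096]
tool_rot: [-2.287, -1.473, -0.725]
contact_force: [-0.3, 0.2, -3.7]
opening: 0.0188
grip_force: 88.2
```

```bash
cat > run3.py <<'E'
from edge import *
p,r,o=now();M=mk(r,p)@np.linalg.inv(np.load("DT.npy"));print(p,o["contact_force"])
def rep():
    q=M[:3,:3]@[.06,0,0]+M[:3,3]-[PR[0],PR[1],0];v=R.from_euler("z",-PR[2]).apply(q)*1e3
    e=(R.from_euler("z",-PR[2])*R.from_matrix(M[:3,:3])).as_euler("zyx",degrees=True);print("heel in press",v.round(1),"yaw,tilt,roll",e.round(2))
if __name__=="__main__":
    rep()
    im=grab("top",4)
    D=[((60,-30,6),(60,30,6)),((-20,-30,34),(20,-30,34)),((25,30,12),(44,30,12)),((48,30,6),(60,30,6)),((25,-30,12),(44,-30,12)),((-22,-30,34),(-22,30,34))]
    def dp(x,m):
        w=M[:3,:3]@m+M[:3,3];c=M[:3,3];return R.from_euler("z",x[2]).apply(w-c)+c+[x[0],x[1],0]
    track(im,"t",D,dp,[0,0,0],rad=2,tag="die err")
    plan(p,r,[seg(20,50,10,5),seg(44,47,10,3)],0)
E
python3 run3.py
```

```text
[ 0.58805645 -0.13035071  0.10962421] [-0.2911529   0.20190975 -3.74223416]
heel in press [-29.2  -0.2  62.1] yaw,tilt,roll [-0.   10.01 -0.04]
die err [-0.     -0.0006  0.0129] n 84 rms 0.42
   ((60, -30, 6), (60, 30, 6)) 14 -0.74
   ((-20, -30, 34), (20, -30, 34)) 14 -0.0
   ((25, 30, 12), (44, 30, 12)) 14 -0.0
   ((48, 30, 6), (60, 30, 6)) 14 -0.0
   ((25, -30, 12), (44, -30, 12)) 14 -0.0
   ((-22, -30, 34), (-22, 30, 34)) 14 0.26
# seg to [0.6071, -0.085, 0.0975] max 0.15
[0,[0.133,-0.006,0.153],[0.001,0.0,0.001]],
[0,[0.133,-0.006,0.153],[0.001,0.0,0.001]],
[0,[0.133,-0.006,0.153],[0.001,0.0,0.001]],
[0,[0.133,-0.006,0.153],[0.001,0.0,0.001]],
[0,[0.133,-0.006,0.153],[0.001,0.0,0.001]],
# seg to [0.6165, -0.0629, 0.0945] max 0.12
[0,[0.119,-0.004,0.108],[0.0,0.0,0.0]],
[0,[0.119,-0.004,0.108],[0.0,0.0,0.0]],
[0,[0.119,-0.004,0.108],[0.0,0.0,0.0]],
```

>>> play_rows(
  series=[
    [0,[0.133,-0.006,0.153],[0,0,0]],
    [0,[0.133,-0.006,0.153],[0,0,0]],
    [0,[0.133,-0.006,0.153],[0,0,0]],
    [0,[0.133,-0.006,0.153],[0,0,0]],
    [0,[0.133,-0.006,0.153],[0,0,0]],
    [0,[0.119,-0.004,0.108],[0,0,0]],
    [0,[0.119,-0.004,0.108],[0,0,0]],
    [0,[0.119,-0.004,0.108],[0,0,0]],
  ],
)

```text
t: 8.72
tool_pos: [0.6162, -0.063, 0.0943]
tool_rot: [-2.287, -1.473, -0.725]
contact_force: [0.2, 0.1, -4.0]
opening: 0.0188
grip_force: 88.4
```

```bash
python3 - <<'E'
import run3; from run3 import *
rep()
im=grab("top",4);np.save("im2.npy",im)
D=[((-20,-30,34),(10,-30,34)),((-58,-30,12),(-26,-30,12)),((-20,30,34),(0,30,34)),((-22,-30,34),(-22,30,34))]
def dp(x,m):
    w=M[:3,:3]@m+M[:3,3];c=M[:3,3];return R.from_euler("z",x[2]).apply(w-c)+c+[x[0],x[1],0]
track(im,"t",D,dp,[0,0,0],rad=2,tag="die err")
c=np.hstack([cv2.resize(np.clip(i*1.4,0,255).astype(np.uint8)[y:y+100,x:x+66],None,fx=6,fy=6,interpolation=cv2.INTER_CUBIC) for i,x,y in((im,330,180),(grab("side",3),305,190))])
cv2.imwrite("pics/i2.png",c)
plan(p,r,[seg(52,45,10,3),seg(58,44.5,10,3)],0)
E
```

```text
[ 0.61623287 -0.06295777  0.09431153] [ 0.19120234  0.0564857  -4.04996664]
heel in press [43.9  0.2 46.8] yaw,tilt,roll [-0.   10.   -0.01]
die err [-0.0018 -0.0022  0.0345] n 53 rms 0.41
   ((-20, -30, 34), (10, -30, 34)) 11 0.25
   ((-58, -30, 12), (-26, -30, 12)) 14 -0.2
   ((-20, 30, 34), (0, 30, 34)) 14 -0.01
   ((-22, -30, 34), (-22, 30, 34)) 14 -0.0
# seg to [0.6196, -0.0556, 0.0925] max 0.04
[0,[0.038,0.0,0.041],[0.0,0.0,0.0]],
[0,[0.038,0.0,0.041],[0.0,0.0,0.0]],
[0,[0.038,0.0,0.041],[0.0,0.0,0.0]],
# seg to [0.622, -0.0501, 0.092] max 0.03
[0,[0.031,-0.001,0.026],[0.0,0.0,0.0]],
[0,[0.031,-0.001,0.026],[0.0,0.0,0.0]],
[0,[0.031,-0.001,0.026],[0.0,0.0,0.0]],
```

View pics/i2.png

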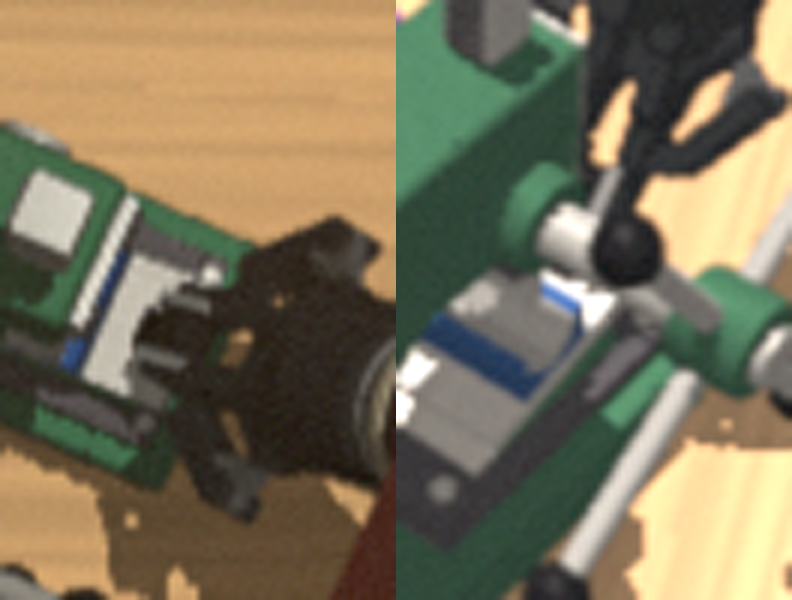

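The crop shows the die between the rails: block edge at (75,355)–(125,260), parallel to the stop. The heel is just short of the lip and nothing is in contact. Next I slide it under.

>>> play_rows(
  series=[
    [0,[0.038,0,0.041],[0,0,0]],
    [0,[0.038,0,0.041],[0,0,0]],
    [0,[0.038,0,0.041],[0,0,0]],
    [0,[0.03,0,0.026],[0,0,0]],
    [0,[0.03,0,0.026],[0,0,0]],
    [0,[0.03,0,0.026],[0,0,0]],
    [0,[0,0,0],[0,0,0]],
  ],
)

```text
t: 9.95
tool_pos: [0.6218, -0.0504, 0.0919]
tool_rot: [-2.287, -1.473, -0.725]
contact_force: [-1.0, -0.7, -4.3]
opening: 0.0187
grip_force: 88.2
```

```bash
python3 - <<'E'
from run3 import *
rep();o=now()[2];print(o["wrist_torque"].round(2))
plan(p,r,[seg(59.5,43,5,4),seg(59.5,42,0,4)],0)
E
```

```text
[ 0.62184276 -0.05037894  0.09193485] [-0.98678336 -0.6963863  -4.31501518]
heel in press [57.7  0.  44.4] yaw,tilt,roll [ 0.01 10.   -0.01]
[-0.76  0.42 -0.  ]
# seg to [0.6211, -0.0521, 0.0816] max 0.16
[0,[-0.038,0.0,0.037],[0.003,0.156,0.003]],
[0,[-0.038,0.0,0.036],[0.003,0.156,0.003]],
[0,[-0.039,0.0,0.035],[0.003,0.156,0.003]],
[0,[-0.04,0.0,0.034],[0.003,0.156,0.003]],
# seg to [0.6199, -0.0549, 0.0714] max 0.16
[0,[-0.044,0.0,0.03],[0.003,0.156,0.002]],
[0,[-0.045,0.0,0.029],[0.003,0.156,0.002]],
[0,[-0.046,0.0,0.028],[0.003,0.156,0.002]],
[0,[-0.046,0.0,0.027],[0.003,0.156,0.002]],
```

>>> play_rows(
  series=[
    [0,[-0.038,0,0.037],[0,0.156,0]],
    [0,[-0.038,0,0.036],[0,0.156,0]],
    [0,[-0.039,0,0.035],[0,0.156,0]],
    [0,[-0.04,0,0.034],[0,0.156,0]],
    [0,[0,0,0],[0,0,0]],
  ],
)

```text
t: 10.58
tool_pos: [0.6208, -0.0525, 0.0811]
tool_rot: [-2.226, -1.432, -0.814]
contact_force: [0.6, 0.0, -3.8]
opening: 0.0187
grip_force: 88.2
```

```bash
python3 - <<'E'
from run3 import *
rep();o=now()[2];print(o["wrist_torque"].round(2))
plan(p,r,[seg(60,42,0,5)],0)
E
```

```text
[ 0.62080277 -0.05250973  0.08106393] [ 0.63726701  0.02267927 -3.75990567]
heel in press [59.1 -0.  42.5] yaw,tilt,roll [-0.04  4.97 -0.06]
[-0.83  0.34 -0.04]
# seg to [0.6201, -0.0544, 0.0714] max 0.12
[0,[-0.031,0.001,0.024],[0.004,0.124,0.002]],
[0,[-0.032,0.001,0.024],[0.004,0.124,0.002]],
[0,[-0.032,0.001,0.023],[0.004,0.124,0.002]],
[0,[-0.032,0.001,0.023],[0.004,0.124,0.002]],
[0,[-0.033,0.001,0.022],[0.004,0.124,0.002]],
```

>>> play_rows(
  series=[
    [0,[-0.031,0,0.024],[0,0.124,0]],
    [0,[-0.032,0,0.024],[0,0.124,0]],
    [0,[-0.032,0,0.023],[0,0.124,0]],
    [0,[-0.032,0,0.023],[0,0.124,0]],
    [0,[-0.033,0,0.022],[0,0.124,0]],
    [0,[0,0,0],[0,0,0]],
  ],
)

```text
t: 11.32
tool_pos: [0.6201, -0.0544, 0.0717]
tool_rot: [-2.163, -1.392, -0.899]
contact_force: [-0.8, -1.4, -4.2]
opening: 0.0189
grip_force: 88.5
```

```bash
python3 - <<'E'
from run3 import *
rep();o=now()[2];print(o["wrist_torque"].round(2))
E
```

```text
[ 0.6201475  -0.05438066  0.0717145 ] [-0.82451738 -1.3663768  -4.21288206]
heel in press [60.  -0.2 42.3] yaw,tilt,roll [-0.04  0.02 -0.23]
[-0.9   0.44  0.03]
```

Still bearing the full weight, so it hasn't reached the floor. I'll lower it in small steps.

>>> play_rows(
  series=[
    [0,[-0.014,0,0.014],[0,0,0]],
    [0,[-0.014,0,0.014],[0,0,0]],
    [0,[0,0,0],[0,0,0]],
  ],
)

```text
t: 11.7
tool_pos: [0.6203, -0.0545, 0.0713]
tool_rot: [-2.162, -1.394, -0.899]
contact_force: [-5.3, -4.5, 3.5]
opening: 0.0187
grip_force: 89.6
```

```bash
python3 - <<'E'
from run3 import *
rep();o=now()[2];print(o["wrist_torque"].round(2))
E
```

```text
[ 0.62034136 -0.05451957  0.07134047] [-5.33977676 -4.45706402  3.4910314 ]
heel in press [60.  -0.3 42. ] yaw,tilt,roll [ 0.05  0.01 -0.28]
[-0.41  0.76  0.46]
```

Contact: +7.7 N of floor reaction at the expected height, with the die level. Release and back off along the tool axis.

>>> play_rows(
  series=[
    [0.55,[0,0,0],[0,0,0]],
    [0.55,[0,0,0],[0,0,0]],
    [0.55,[0,0,0],[0,0,0]],
    [0.55,[0,0,0],[0,0,0]],
    [0.55,[0,0,-0.2],[0,0,0]],
    [0.55,[0,0,-0.4],[0,0,0]],
    [0.55,[0,0,-0.5],[0,0,0]],
    [0.55,[0,0,-0.5],[0,0,0]],
  ],
)

```text
t: 12.7
tool_pos: [0.5964, -0.1071, 0.1282]
tool_rot: [-2.164, -1.394, -0.9]
contact_force: [0.6, 0.3, -0.5]
opening: 0.0471
grip_force: 0.0
```

>>> play_rows(
  series=[
    [0.55,[0,0,-0.6],[0,0,0]],
    [0.55,[0,0,-0.6],[0,0,0]],
    [0.55,[0,0,-0.6],[0,0,0]],
    [0.55,[0,0,-0.6],[0,0,0]],
    [0,[0,0,0],[0,0,0]],
  ],
)

```text
t: 13.32
tool_pos: [0.5619, -0.1855, 0.2144]
tool_rot: [-2.168, -1.396, -0.903]
contact_force: [-0.2, 0.5, -0.7]
opening: 0.0298
grip_force: 0.0
```

```bash
python3 - <<'E'
from edge import *
p,r,o=now();print(p,o["q"].round(2),o["t"],o["contact_force"])
a,b=grab("top",4),grab("side",4);np.save("imt.npy",a);np.save("ims.npy",b)
D0=[PR[0],PR[1],PR[2]]
c=[]
for i,k,x0,y0 in((a,"t",330,185),(b,"s",285,180)):
    e=cv2.resize(np.clip(i*1.4,0,255).astype(np.uint8)[y0:y0+100,x0:x0+66],None,fx=6,fy=6,interpolation=cv2.INTER_CUBIC)
    for q in [(-60,30,54),(-60,-30,54),(-22,30,76),(-22,-30,76),(22,30,76)]:
        u=(proj(k,W(PR,q))-[x0-.5,y0-.5])*6;cv2.circle(e,tuple(int(v) for v in u),2,(0,0,255),-1)
    c.append(e)
cv2.imwrite("pics/r1.png",np.hstack(c))
E
```

```text
[ 0.5619094  -0.18554588  0.21437354] [-0.77  0.08  1.76  0.73  1.61 -0.43] 13.325 [-0.23540337  0.53378589 -0.73890963]
```

View pics/r1.png

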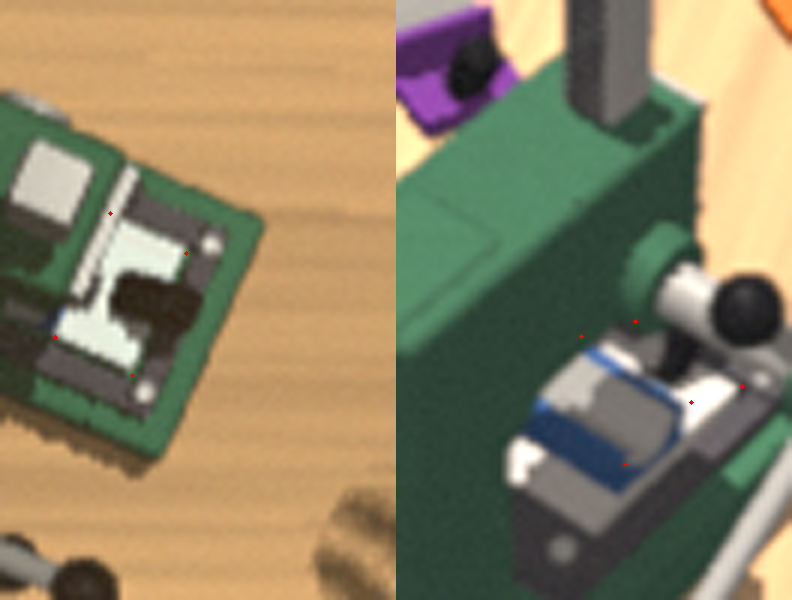

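The die is seated: its front corners at crop (186,255) and (137,370) match the prediction for a flat die, and it sits inside the rails. My ten views are used up, so I'll measure by code from here. For the star I'll push front spokes with closed fingers in the star plane, leaning 45° from the front.

```bash
cat > star.py <<'E'
from h import *
def tc(th,rr=78,lift=0,L=45,zup=0,back=0,y=130):
    t,l=np.radians(th),np.radians(L);xt=np.array([np.cos(l),np.sin(l)]);zt=np.array([np.sin(l),-np.cos(l)])
    n=np.array([np.sin(t),np.cos(t)]);q=np.array([22,195])+rr*np.array([-np.cos(t),np.sin(t)])+(6+lift)*n+11*xt-zt*back
    return W(PR,(q[0],y,q[1]+zup)),tool(PR[2],L)
E
python3 - <<'E'
from star import *
p,r,o=now()
a,t=tc(34.7,lift=20,zup=90);b,_=tc(34.7,lift=20);c,_=tc(34.7,lift=4)
plan(p,r,[(a,t,8),(b,t,6),(c,t,2)],0)
E
```

```text
# seg to [0.5112, 0.0219, 0.3586] max 0.56
[0,[0.554,-0.324,0.031],[0.016,-0.001,-0.015]],
[0,[0.555,-0.323,0.031],[0.016,-0.001,-0.015]],
[0,[0.555,-0.322,0.032],[0.016,-0.001,-0.015]],
[0,[0.556,-0.321,0.032],[0.016,-0.001,-0.015]],
[0,[0.557,-0.319,0.033],[0.016,-0.001,-0.015]],
[0,[0.557,-0.318,0.034],[0.016,-0.001,-0.015]],
[0,[0.558,-0.317,0.034],[0.016,-0.001,-0.015]],
[0,[0.559,-0.316,0.035],[0.016,-0.001,-0.015]],
# seg to [0.5112, 0.0219, 0.2686] max 0.21
[0,[-0.212,0.0,0.212],[0.0,0.0,0.0]],
[0,[-0.212,0.0,0.212],[0.0,0.0,0.0]],
[0,[-0.212,0.0,0.212],[0.0,0.0,0.0]],
[0,[-0.212,0.0,0.212],[0.0,0.0,0.0]],
[0,[-0.212,0.0,0.212],[0.0,0.0,0.0]],
[0,[-0.212,0.0,0.212],[0.0,0.0,0.0]],
# seg to [0.5076, 0.0136, 0.2554] max 0.16
[0,[-0.157,-0.0,0.029],[0.0,0.0,0.0]],
[0,[-0.157,-0.0,0.029],[0.0,0.0,0.0]],
```

>>> play_rows(
  series=[
    [0,[0.555,-0.324,0.031],[0.016,0,-0.015]],
    [0,[0.555,-0.323,0.031],[0.016,0,-0.015]],
    [0,[0.555,-0.322,0.032],[0.016,0,-0.015]],
    [0,[0.556,-0.321,0.032],[0.016,0,-0.015]],
    [0,[0.557,-0.319,0.033],[0.016,0,-0.015]],
    [0,[0.557,-0.318,0.034],[0.016,0,-0.015]],
    [0,[0.558,-0.317,0.034],[0.016,0,-0.015]],
    [0,[0.559,-0.316,0.035],[0.016,0,-0.015]],
  ],
)

```text
t: 14.72
tool_pos: [0.511, 0.0225, 0.3595]
tool_rot: [-2.14, -1.416, -0.888]
contact_force: [0.6, 0.4, -0.1]
opening: -0.0006
grip_force: 0.0
```

```bash
python3 - <<'E'
from star import *
p,r,o=now();print(o["q"].round(2),o["t"],o["contact_force"].round(1))
b,t=tc(34.7,lift=20);c,_=tc(34.7,lift=4)
plan(p,r,[(b,t,5),(c,t,2)],0)
E
```

```text
[-0.51 -0.38  1.92  0.79  1.67 -0.06] 14.725 [ 0.6  0.4 -0.1]
# seg to [0.5112, 0.0219, 0.2686] max 0.26
[0,[-0.259,0.001,0.256],[0.001,-0.001,0.0]],
[0,[-0.259,0.002,0.256],[0.001,-0.001,0.0]],
[0,[-0.259,0.002,0.256],[0.001,-0.001,0.0]],
[0,[-0.259,0.002,0.256],[0.001,-0.001,0.0]],
[0,[-0.259,0.002,0.256],[0.001,-0.001,0.0]],
# seg to [0.5076, 0.0136, 0.2554] max 0.16
[0,[-0.157,-0.0,0.029],[0.0,0.0,0.0]],
[0,[-0.157,-0.0,0.029],[0.0,0.0,0.0]],
```

>>> play_rows(
  series=[
    [0,[-0.259,0.002,0.256],[0,0,0]],
    [0,[-0.259,0.002,0.256],[0,0,0]],
    [0,[-0.259,0.002,0.256],[0,0,0]],
    [0,[-0.259,0.002,0.256],[0,0,0]],
    [0,[-0.259,0.002,0.256],[0,0,0]],
    [0,[-0.157,0,0.029],[0,0,0]],
    [0,[-0.157,0,0.029],[0,0,0]],
  ],
)

```text
t: 15.6
tool_pos: [0.5083, 0.0119, 0.255]
tool_rot: [-2.141, -1.416, -0.889]
contact_force: [-1.5, -0.7, 0.0]
opening: -0.0001
grip_force: 0.0
```

```bash
python3 - <<'E'
from star import *
p,r,o=now();print(p,o["q"].round(2),o["t"],o["contact_force"].round(1))
s=[(*tc(a),1) for a in np.arange(30,-49,-5.2)];print(len(s))
plan(p,r,s,0)
E
```

```text
[0.50834631 0.01189257 0.2549826 ] [-0.54 -0.31  2.04  0.78  1.55 -0.21] 15.6 [-1.5 -0.7  0. ]
16
# seg to [0.5053, 0.0079, 0.247] max 0.18
[0,[-0.182,-0.026,0.044],[0.012,-0.007,0.003]],
# seg to [0.5038, 0.0045, 0.2409] max 0.14
[0,[-0.138,0.0,0.032],[0.0,0.0,0.0]],
# seg to [0.5025, 0.0016, 0.2346] max 0.14
[0,[-0.135,-0.0,0.045],[0.0,0.0,0.0]],
# seg to [0.5015, -0.0008, 0.228] max 0.13
[0,[-0.13,0.0,0.057],[0.0,0.0,0.0]],
# seg to [0.5008, -0.0026, 0.2212] max 0.12
[0,[-0.124,0.0,0.068],[0.0,0.0,0.0]],
# seg to [0.5002, -0.0039, 0.2142] max 0.12
[0,[-0.118,-0.0,0.079],[0.0,0.0,0.0]],
# seg to [0.5, -0.0045, 0.2071] max 0.11
[0,[-0.11,-0.0,0.09],[0.0,0.0,0.0]],
# seg to [0.4999, -0.0046, 0.2] max 0.1
[0,[-0.101,-0.0,0.099],[0.0,0.0,0.0]],
# seg to [0.5001, -0.0041, 0.193] max 0.11
[0,[-0.092,0.0,0.108],[0.0,0.0,0.0]],
# seg to [0.5006, -0.003, 0.186] max 0.12
[0,[-0.082,0.0,0.116],[0.0,0.0,0.0]],
# seg to [0.5013, -0.0013, 0.1791] max 0.12
[0,[-0.071,-0.0,0.123],[0.0,0.0,0.0]],
# seg to [0.5023, 0.001, 0.1725] max 0.13
[0,[-0.06,-0.0,0.129],[0.0,0.0,0.0]],
# seg to [0.5035, 0.0038, 0.166] max 0.13
[0,[-0.048,-0.0,0.134],[0.0,0.0,0.0]],
# seg to [0.5049, 0.0071, 0.1599] max 0.14
[0,[-0.035,0.0,0.137],[0.0,0.0,0.0]],
# seg to [0.5065, 0.0109, 0.1542] max 0.14
[0,[-0.023,-0.0,0.14],[0.0,0.0,0.0]],
# seg to [0.5083, 0.0152, 0.1488] max 0.14
[0,[-0.01,-0.0,0.142],[0.0,0.0,0.0]],
```

>>> play_rows(
  series=[
    [0,[-0.182,-0.026,0.044],[0,0,0]],
    [0,[-0.138,0,0.032],[0,0,0]],
    [0,[-0.135,0,0.045],[0,0,0]],
    [0,[-0.13,0,0.057],[0,0,0]],
    [0,[-0.124,0,0.068],[0,0,0]],
    [0,[-0.118,0,0.079],[0,0,0]],
    [0,[-0.11,0,0.09],[0,0,0]],
    [0,[-0.101,0,0.099],[0,0,0]],
  ],
)

```text
t: 16.6
tool_pos: [0.4997, -0.0043, 0.1995]
tool_rot: [-2.142, -1.416, -0.888]
contact_force: [-0.2, -3.4, 3.9]
opening: 0.0005
grip_force: 2.1
```

>>> play_rows(
  series=[
    [0,[-0.092,0,0.108],[0,0,0]],
    [0,[-0.082,0,0.116],[0,0,0]],
    [0,[-0.071,0,0.123],[0,0,0]],
    [0,[-0.06,0,0.129],[0,0,0]],
    [0,[-0.048,0,0.134],[0,0,0]],
    [0,[-0.035,0,0.137],[0,0,0]],
    [0,[-0.023,0,0.14],[0,0,0]],
    [0,[-0.01,0,0.142],[0,0,0]],
  ],
)

```text
t: 17.6
tool_pos: [0.5081, 0.0157, 0.1479]
tool_rot: [-2.142, -1.416, -0.887]
contact_force: [-3.2, -5.7, 2.3]
opening: -0.0002
grip_force: 2.7
```

```bash
cat >> star.py <<'E'
def inv_press(p):
    v=R.from_euler("z",-PR[2]).apply(np.array(p)-[PR[0],PR[1],0])*1e3;return v
def balls(q0,span=.35,cams="ts"):
    """estimate star joint from dark balls near expected places, both cameras"""
    from edge import grab
    out=[]
    ims={"t":grab("top",3),"s":grab("side",3)}
    best=[]
    for q in np.arange(q0-span,q0+span,.01):
        s=0
        for k in cams:
            g=ims[k].max(2)
            for t0 in (45,135,225,315):
                t=np.radians(t0)-q;c=(22-115*np.cos(t),130,195+115*np.sin(t));u=proj(k,W(PR,c))
                x,y=int(round(u[0])),int(round(u[1]));s+=min(g[y-2:y+3,x-2:x+3].mean(),90)
        best.append((s,round(q,2)))
    best.sort();return best[:5]
E
python3 - <<'E'
from star import *
p,r,o=now();print(p,inv_press(p),o["q"].round(2),o["t"],o["contact_force"].round(1))
print(balls(1.6,.5,"s"),balls(1.6,.5,"ts"))
E
```

```text
[0.50811622 0.0156581  0.14794203] [-26.54646439 130.38614815 147.94203241] [-0.53 -0.18  2.13  0.79  1.39 -0.35] 17.6 [-3.2 -5.7  2.3]
[(np.float64(146.32), np.float64(1.68)), (np.float64(147.06666666666666), np.float64(1.59)), (np.float64(147.06666666666666), np.float64(1.6)), (np.float64(147.68), np.float64(1.61)), (np.float64(147.88), np.float64(1.62))] [(np.float64(299.78666666666663), np.float64(1.6)), (np.float64(303.0933333333333), np.float64(1.61)), (np.float64(303.12), np.float64(1.63)), (np.float64(303.6533333333333), np.float64(1.62)), (np.float64(306.90666666666664), np.float64(1.59))]
```

Star is at about 1.61 rad after stroke 1, as commanded, at around 7 N. Now I retract and go to the next spoke (at about 42°).

```bash
cat > s2.py <<'E'
from star import *
import sys
th=float(sys.argv[1]);end=float(sys.argv[2]);p,r,o=now()
T=tool(PR[2],45);v=inv_press(p)
w=lambda x,z:W(PR,(x,130,z))
a,t=tc(th,lift=20,zup=80);b,_=tc(th,lift=20);c,_=tc(th,lift=4)
plan(p,r,[(w(v[0]-92,v[2]+92),T,4),(w(v[0]-92,v[2]+160),T,3),(a,t,4),(b,t,4),(c,t,1)]+[(*tc(x),1) for x in np.linspace(th-5.3,end,int((th-end)/5.3))],0)
E
python3 s2.py 42 -48
```

```text
# seg to [0.4725, -0.0691, 0.241] max 0.65
[0,[0.001,0.002,-0.651],[0.002,-0.002,0.001]],
[0,[0.0,0.001,-0.651],[0.002,-0.002,0.001]],
[0,[0.0,0.001,-0.651],[0.002,-0.002,0.001]],
[0,[0.0,0.001,-0.651],[0.002,-0.002,0.001]],
# seg to [0.4725, -0.0691, 0.309] max 0.32
[0,[0.321,0.0,-0.321],[0.0,0.0,0.0]],
[0,[0.321,0.0,-0.321],[0.0,0.0,0.0]],
[0,[0.321,0.0,-0.321],[0.0,0.0,0.0]],
# seg to [0.5146, 0.03, 0.3543] max 0.54
[0,[0.541,0.0,0.221],[0.0,0.0,0.0]],
[0,[0.541,0.0,0.221],[0.0,0.0,0.0]],
[0,[0.541,0.0,0.221],[0.0,0.0,0.0]],
[0,[0.541,0.0,0.221],[0.0,0.0,0.0]],
# seg to [0.5146, 0.03, 0.2743] max 0.28
[0,[-0.283,0.0,0.283],[0.0,0.0,0.0]],
[0,[-0.283,0.0,0.283],[0.0,0.0,0.0]],
[0,[-0.283,0.0,0.283],[0.0,0.0,0.0]],
[0,[-0.283,0.0,0.283],[0.0,0.0,0.0]],
# seg to [0.5104, 0.0202, 0.2624] max 0.32
[0,[-0.32,-0.0,0.017],[0.0,0.0,0.0]],
# seg to [0.5074, 0.0131, 0.2542] max 0.22
[0,[-0.225,0.0,0.007],[0.0,0.0,0.0]],
# seg to [0.5056, 0.0087, 0.2482] max 0.15
[0,[-0.153,-0.0,0.018],[0.0,0.0,0.0]],
# seg to [0.504, 0.0049, 0.2417] max 0.15
[0,[-0.151,0.0,0.033],[0.0,0.0,0.0]],
# seg to [0.
[... 342 characters left out ...]
, 0.2049] max 0.12
[0,[-0.117,0.0,0.1],[0.0,0.0,0.0]],
# seg to [0.5, -0.0045, 0.1972] max 0.11
[0,[-0.107,-0.0,0.111],[0.0,0.0,0.0]],
# seg to [0.5003, -0.0036, 0.1896] max 0.12
[0,[-0.095,-0.0,0.121],[0.0,0.0,0.0]],
# seg to [0.501, -0.0021, 0.182] max 0.13
[0,[-0.083,0.0,0.13],[0.0,0.0,0.0]],
# seg to [0.5019, 0.0001, 0.1747] max 0.14
[0,[-0.07,0.0,0.138],[0.0,0.0,0.0]],
# seg to [0.5032, 0.003, 0.1677] max 0.14
[0,[-0.056,-0.0,0.144],[0.0,0.0,0.0]],
# seg to [0.5046, 0.0065, 0.161] max 0.15
[0,[-0.041,0.0,0.149],[0.0,0.0,0.0]],
# seg to [0.5064, 0.0106, 0.1547] max 0.15
[0,[-0.026,-0.0,0.152],[0.0,0.0,0.0]],
# seg to [0.5083, 0.0152, 0.1488] max 0.15
[0,[-0.011,0.0,0.154],[0.0,0.0,0.0]],
```

>>> play_rows(
  series=[
    [0,[0,0.001,-0.65],[0,0,0]],
    [0,[0,0.001,-0.65],[0,0,0]],
    [0,[0,0.001,-0.65],[0,0,0]],
    [0,[0,0.001,-0.65],[0,0,0]],
    [0,[0.321,0,-0.321],[0,0,0]],
    [0,[0.321,0,-0.321],[0,0,0]],
    [0,[0.321,0,-0.321],[0,0,0]],
    [0,[0.541,0,0.221],[0,0,0]],
  ],
)

```text
t: 19.2
tool_pos: [0.4835, -0.0446, 0.3225]
tool_rot: [-2.143, -1.417, -0.891]
contact_force: [0.7, -0.2, 0.2]
opening: 0.0
grip_force: 0.0
```

>>> play_rows(
  series=[
    [0,[0.541,0,0.221],[0,0,0]],
    [0,[0.541,0,0.221],[0,0,0]],
    [0,[0.541,0,0.221],[0,0,0]],
    [0,[-0.283,0,0.283],[0,0,0]],
    [0,[-0.283,0,0.283],[0,0,0]],
    [0,[-0.283,0,0.283],[0,0,0]],
    [0,[-0.283,0,0.283],[0,0,0]],
    [0,[-0.32,0,0.017],[0,0,0]],
  ],
)

```text
t: 20.2
tool_pos: [0.5096, 0.0203, 0.2601]
tool_rot: [-2.14, -1.414, -0.887]
contact_force: [1.0, 2.9, -0.1]
opening: -0.0001
grip_force: 1.1
```

```bash
python3 - <<'E'
from star import *
p,r,o=now();print(p,inv_press(p),tc(42,lift=4)[0],o["contact_force"].round(1),o["t"]);print(balls(1.6,.5,"s"))
E
```

```text
[0.50960456 0.02031728 0.2600907 ] [-21.67629287 130.83841631 260.09069728] [0.51044679 0.0201555  0.26240181] [ 1.   2.9 -0.1] 20.2
[(np.float64(146.28), np.float64(1.7)), (np.float64(146.38666666666666), np.float64(1.68)), (np.float64(148.4), np.float64(1.72)), (np.float64(148.6), np.float64(1.71)), (np.float64(150.82666666666665), np.float64(1.63))]
```

>>> play_rows(
  series=[
    [0,[-0.22,0,0.007],[0,0,0]],
    [0,[-0.153,0,0.018],[0,0,0]],
    [0,[-0.151,0,0.033],[0,0,0]],
    [0,[-0.147,0,0.048],[0,0,0]],
    [0,[-0.141,0,0.062],[0,0,0]],
    [0,[-0.134,0,0.075],[0,0,0]],
    [0,[-0.126,0,0.088],[0,0,0]],
    [0,[-0.117,0,0.1],[0,0,0]],
  ],
)

```text
t: 21.5
tool_pos: [0.4999, -0.0047, 0.2043]
tool_rot: [-2.142, -1.416, -0.888]
contact_force: [0.6, -2.8, 4.5]
opening: -0.0004
grip_force: 2.1
```

>>> play_rows(
  series=[
    [0,[-0.107,0,0.111],[0,0,0]],
    [0,[-0.095,0,0.121],[0,0,0]],
    [0,[-0.083,0,0.13],[0,0,0]],
    [0,[-0.07,0,0.138],[0,0,0]],
    [0,[-0.056,0,0.144],[0,0,0]],
    [0,[-0.041,0,0.149],[0,0,0]],
    [0,[-0.026,0,0.152],[0,0,0]],
    [0,[-0.011,0,0.154],[0,0,0]],
  ],
)

```text
t: 22.5
tool_pos: [0.5083, 0.0155, 0.1478]
tool_rot: [-2.142, -1.416, -0.887]
contact_force: [-1.5, -5.8, 1.3]
opening: 0.0001
grip_force: 2.8
```

```bash
python3 - <<'E'
from star import *
p,r,o=now();print(p,inv_press(p),o["contact_force"].round(1),o["t"]);print(balls(3.2,.5,"s"),balls(3.2,.5,"ts"))
E
python3 s2.py 40 -4 | grep -v "^#"
```

```text
[0.50830601 0.01545916 0.14779979] [-26.65533803 130.13367203 147.79979005] [-1.5 -5.8  1.3] 22.5
[(np.float64(145.2), np.float64(3.18)), (np.float64(145.26666666666665), np.float64(3.19)), (np.float64(145.48), np.float64(3.16)), (np.float64(145.48), np.float64(3.17)), (np.float64(146.06666666666666), np.float64(3.25))] [(np.float64(301.0), np.float64(3.17)), (np.float64(303.2266666666667), np.float64(3.18)), (np.float64(303.9866666666667), np.float64(3.19)), (np.float64(305.33333333333337), np.float64(3.2)), (np.float64(308.2), np.float64(3.16))]
[0,[0.001,0.0,-0.651],[0.002,-0.002,0.001]],
[0,[0.0,0.0,-0.651],[0.002,-0.002,0.001]],
[0,[0.0,0.0,-0.651],[0.002,-0.002,0.001]],
[0,[0.0,-0.0,-0.651],[0.002,-0.002,0.001]],
[0,[0.321,0.0,-0.321],[0.0,0.0,0.0]],
[0,[0.321,0.0,-0.321],[0.0,0.0,0.0]],
[0,[0.321,0.0,-0.321],[0.0,0.0,0.0]],
[0,[0.528,0.0,0.217],[0.0,0.0,0.0]],
[0,[0.528,0.0,0.217],[0.0,0.0,0.0]],
[0,[0.528,0.0,0.217],[0.0,0.0,0.0]],
[0,[0.528,0.0,0.217],[0.0,0.0,0.0]],
[0,[-0.283,0.0,0.283],[0.0,0.0,0.0]],
[0,[-0.283,0.0,0.283],[0.0,0.0,0.0]],
[0,[-0.283,0.0,0.283],[0.0,0.0,0.0]],
[0,[-0.283,0.0,0.283],[0.0,0.0,0.0]],
[0,[-0.319,-0.0,0.028],[0.0,0.0,0.0]],
[0,[-0.224,0.0,0.015],[0.0,0.0,0.0]],
[0,[-0.149,-0.0,0.023],[0.0,0.0,0.0]],
[0,[-0.146,0.0,0.037],[0.0,0.0,0.0]],
[0,[-0.142,0.0,0.051],[0.0,0.0,0.0]],
[0,[-0.136,-0.0,0.064],[0.0,0.0,0.0]],
[0,[-0.13,-0.0,0.077],[0.0,0.0,0.0]],
[0,[-0.122,0.0,0.089],[0.0,0.0,0.0]],
[0,[-0.112,-0.0,0.101],[0.0,0.0,0.0]],
```

>>> play_rows(
  series=[
    [0,[0,0,-0.65],[0,0,0]],
    [0,[0,0,-0.65],[0,0,0]],
    [0,[0,0,-0.65],[0,0,0]],
    [0,[0,0,-0.65],[0,0,0]],
    [0,[0.321,0,-0.321],[0,0,0]],
    [0,[0.321,0,-0.321],[0,0,0]],
    [0,[0.321,0,-0.321],[0,0,0]],
    [0,[0.53,0,0.22],[0,0,0]],
  ],
)

```text
t: 24.1
tool_pos: [0.4833, -0.0451, 0.3221]
tool_rot: [-2.143, -1.417, -0.891]
contact_force: [0.5, -0.1, 0.1]
opening: -0.0
grip_force: 0.0
```

>>> play_rows(
  series=[
    [0,[0.53,0,0.22],[0,0,0]],
    [0,[0.53,0,0.22],[0,0,0]],
    [0,[0.53,0,0.22],[0,0,0]],
    [0,[-0.283,0,0.283],[0,0,0]],
    [0,[-0.283,0,0.283],[0,0,0]],
    [0,[-0.283,0,0.283],[0,0,0]],
    [0,[-0.283,0,0.283],[0,0,0]],
    [0,[-0.3,0,0.02],[0,0,0]],
  ],
)

```text
t: 25.1
tool_pos: [0.5092, 0.0195, 0.2592]
tool_rot: [-2.139, -1.414, -0.887]
contact_force: [0.3, 2.3, 0.7]
opening: -0.0
grip_force: 1.3
```

>>> play_rows(
  series=[
    [0,[-0.22,0,0.015],[0,0,0]],
    [0,[-0.149,0,0.023],[0,0,0]],
    [0,[-0.146,0,0.037],[0,0,0]],
    [0,[-0.142,0,0.051],[0,0,0]],
    [0,[-0.136,0,0.064],[0,0,0]],
    [0,[0,0,0],[0,0,0]],
  ],
)

```text
t: 25.85
tool_pos: [0.5018, -0.001, 0.2259]
tool_rot: [-2.143, -1.416, -0.888]
contact_force: [-0.1, -0.7, 1.0]
opening: -0.0001
grip_force: 0.2
```

```bash
python3 - <<'E'
from star import *
p,r,o=now();print(p,inv_press(p),o["contact_force"].round(1),o["t"]);print(balls(3.7,.4,"s"),balls(3.7,.4,"ts"))
plan(p,r,[(*tc(x),1) for x in np.arange(14,-8,-2)],0)
E
```

```text
[ 0.50175098 -0.00097561  0.2258679 ] [-44.34473427 129.73947857 225.86789786] [-0.1 -0.7  1. ] 25.85
[(np.float64(133.49333333333334), np.float64(3.72)), (np.float64(133.49333333333334), np.float64(3.73)), (np.float64(137.61333333333334), np.float64(3.74)), (np.float64(139.73333333333335), np.float64(3.69)), (np.float64(139.73333333333335), np.float64(3.7))] [(np.float64(330.19999999999993), np.float64(3.74)), (np.float64(330.4133333333333), np.float64(3.73)), (np.float64(330.8933333333333), np.float64(3.69)), (np.float64(330.8933333333333), np.float64(3.7)), (np.float64(331.23999999999995), np.float64(3.72))]
# seg to [0.5015, -0.001, 0.2275] max 0.02
[0,[0.021,-0.005,-0.024],[0.015,0.004,-0.005]],
# seg to [0.5011, -0.0017, 0.2249] max 0.05
[0,[-0.048,-0.0,0.025],[0.0,0.0,0.0]],
# seg to [0.5009, -0.0024, 0.2222] max 0.05
[0,[-0.047,0.0,0.027],[0.0,0.0,0.0]],
# seg to [0.5006, -0.003, 0.2196] max 0.05
[0,[-0.047,-0.0,0.029],[0.0,0.0,0.0]],
# seg to [0.5004, -0.0035, 0.2169] max 0.04
[0,[-0.045,0.0,0.03],[0.0,0.0,0.0]],
# seg to [0.5002, -0.0039, 0.2142] max 0.04
[0,[-0.044,-0.0,0.032],[0.0,0.0,0.0]],
# seg to [0.5001, -0.0042, 0.2115] max 0.04
[0,[-0.043,-0.0,0.033],[0.0,0.0,0.0]],
# seg to [0.5, -0.0044, 0.2088] max 0.04
[0,[-0.042,0.0,0.035],[0.0,0.0,0.0]],
# seg to [0.4999, -0.0046, 0.2061] max 0.04
[0,[-0.041,-0.0,0.036],[0.0,0.0,0.0]],
# seg to [0.4999, -0.0047, 0.2033] max 0.04
[0,[-0.04,-0.0,0.038],[0.0,0.0,0.0]],
# seg to [0.4999, -0.0046, 0.2006] max 0.04
[0,[-0.038,-0.0,0.039],[0.0,0.0,0.0]],
```

>>> play_rows(
  series=[
    [0,[-0.047,0,0.026],[0,0,0]],
    [0,[-0.047,0,0.028],[0,0,0]],
    [0,[-0.046,0,0.029],[0,0,0]],
    [0,[-0.045,0,0.031],[0,0,0]],
    [0,[-0.044,0,0.032],[0,0,0]],
  ],
)

```text
t: 27.08
tool_pos: [0.5007, -0.0033, 0.2133]
tool_rot: [-2.142, -1.416, -0.889]
contact_force: [-1.8, -0.9, 4.0]
opening: 0.0
grip_force: 1.9
```

>>> play_rows(
  series=[
    [0,[-0.021,0,0.017],[0,0,0]],
    [0,[-0.021,0,0.017],[0,0,0]],
    [0,[-0.021,0,0.018],[0,0,0]],
  ],
)

```text
t: 27.45
tool_pos: [0.5006, -0.0036, 0.2095]
tool_rot: [-2.141, -1.417, -0.889]
contact_force: [-1.9, -2.4, 6.1]
opening: 0.0
grip_force: 2.8
```

```bash
python3 - <<'E'
from star import *
p,r,o=now();v=inv_press(p);print(p,v,o["contact_force"].round(1),o["t"]);print(balls(3.9,.3,"s"))
th=min(np.arange(-12,14,.25),key=lambda a:abs(tc(a)[0][2]-p[2]));print("theta",th,"star",np.radians(225-th))
E
```

```text
[ 0.50055504 -0.00358991  0.20945093] [-47.21853181 129.81779528 209.45092547] [-1.9 -2.4  6.1] 27.45
[(np.float64(127.96), np.float64(3.93)), (np.float64(129.46666666666667), np.float64(3.92)), (np.float64(129.66666666666666), np.float64(3.91)), (np.float64(130.86666666666667), np.float64(3.94)), (np.float64(133.05333333333334), np.float64(3.87))]
theta 0.5 star 3.91826417072727
```

>>> play_rows(
  series=[
    [0,[-0.021,0,0.018],[0,0,0]],
    [0,[-0.021,0,0.018],[0,0,0]],
    [0,[0,0,0],[0,0,0]],
  ],
)

```text
t: 28.12
tool_pos: [0.5006, -0.0036, 0.2078]
tool_rot: [-2.14, -1.417, -0.89]
contact_force: [-2.9, -3.2, 9.2]
opening: -0.0
grip_force: 4.3
```

>>> play_rows(
  series=[
    [0,[-0.02,0,0.019],[0,0,0]],
    [0,[0,0,0],[0,0,0]],
  ],
)

```text
t: 28.38
tool_pos: [0.5007, -0.0037, 0.2071]
tool_rot: [-2.139, -1.418, -0.891]
contact_force: [-6.2, -3.3, 11.6]
opening: 0.0
grip_force: 5.5
```

>>> play_rows(
  series=[
    [0,[-0.02,0,0.019],[0,0,0]],
    [0,[0,0,0],[0,0,0]],
  ],
)

```text
t: 28.62
tool_pos: [0.5007, -0.0037, 0.2063]
tool_rot: [-2.138, -1.418, -0.891]
contact_force: [-7.7, -3.1, 14.0]
opening: 0.0
grip_force: 6.7
```

Resistance is rising from 5 N to 14 N near star ≈3.95, so the punch is probably touching the V. I'll measure the angle sub-pixel before deciding on more.

```bash
cat > q.py <<'E'
from star import *
from edge import grab
import cv2
def cent(im,c):
    g=im.max(2);x,y=int(round(c[0])),int(round(c[1]));w=10
    p=g[y-w:y+w+1,x-w:x+w+1];m=(p<62).astype(np.uint8);n,l,s,ce=cv2.connectedComponentsWithStats(m)
    k=min(range(1,n),key=lambda i:np.hypot(*(ce[i]-w))+(99 if s[i,4]<25 else 0),default=None)
    return None if k is None else (ce[k]+[x-w,y-w],int(s[k,4]))
def est(q0,ims):
    O=[]
    for k,im in ims.items():
        for t0 in(45,135,225,315):
            t=np.radians(t0)-q0;u=proj(k,W(PR,(22-115*np.cos(t),130,195+115*np.sin(t))));r=cent(im,u)
            if r is not None: print(k,t0,u.round(1),r[0].round(1),r[1])
ims={"t":grab("top",3),"s":grab("side",3)};np.save("t_end.npy",ims["t"]);np.save("s_end.npy",ims["s"])
import sys;est(float(sys.argv[1]),ims)
cv2.imwrite("s_end.png",ims["s"])
E
python3 q.py 3.96
```

```text
t 45 [262.3 247.7] [262.6 247.2] 74
t 135 [306.6 268. ] [305.5 268.1] 224
t 225 [350.2 287. ] [350.2 287.2] 410
t 315 [305.9 266.5] [305.5 268.1] 223
s 45 [326.7 275. ] [324.6 275.3] 293
s 135 [354.6 277.2] [355.1 277. ] 49
s 225 [387.9 217. ] [388.6 213.6] 131
s 315 [364.9 204.9] [363.2 206.2] 100[ WARN:0@1.979] global loadsave.cpp:1063 imwrite_ Unsupported depth image for selected encoder is fallbacked to CV_8U.
```

>>> play_rows(
  series=[
    [0,[-0.02,0,0.019],[0,0,0]],
    [0,[-0.02,0,0.019],[0,0,0]],
    [0,[0,0,0],[0,0,0]],
  ],
)

```text
t: 29.3
tool_pos: [0.5008, -0.0037, 0.205]
tool_rot: [-2.137, -1.419, -0.893]
contact_force: [-10.8, -6.0, 18.5]
opening: -0.0
grip_force: 9.5
```

>>> play_rows(
  series=[
    [0,[-0.02,0,0.02],[0,0,0]],
    [0,[-0.02,0,0.02],[0,0,0]],
    [0,[0,0,0],[0,0,0]],
  ],
)

```text
t: 29.68
tool_pos: [0.501, -0.0037, 0.2035]
tool_rot: [-2.135, -1.421, -0.894]
contact_force: [-13.7, -7.3, 23.7]
opening: -0.0
grip_force: 12.1
```

```bash
python3 q.py 3.97 2>/dev/null; python3 - <<'E'
from star import *
p,r,o=now();print(p,inv_press(p),o["contact_force"])
for q in(3.96,4.0):
    for t0 in(45,135):
        t=np.radians(t0)-q;print(q,t0,proj("s",W(PR,(22-115*np.cos(t),130,195+115*np.sin(t)))).round(1),proj("t",W(PR,(22-115*np.cos(t),130,195+115*np.sin(t)))).round(1))
E
```

```text
t 45 [262.3 247.7] [262.5 247.1] 73
t 135 [306.1 267.9] [305.8 268.4] 238
t 225 [350.1 287. ] [350.1 287.2] 412
t 315 [306.3 266.7] [305.8 268.4] 238
s 45 [326.8 274.7] [324.8 275.4] 296
s 135 [354.3 277.5] [354.2 277.8] 50
s 225 [387.8 217.4] [388.7 213.7] 144
s 315 [365.2 204.6] [364.2 205.4] 99
[ 0.50098408 -0.00371832  0.20354189] [-47.1689322  129.37270502 203.54188634] [-14.56075255  -7.11240698  23.96445652]
3.96 45 [326.7 275. ] [262.3 247.7]
3.96 135 [354.6 277.2] [306.6 268. ]
4.0 45 [326.9 273.6] [262.2 247.6]
4.0 135 [353.4 278.3] [304.9 267.3]
```

Ball-to-ball, the spoke moved only 0.03 rad for 10 N more at the handle, so the punch is firmly on the die at star ≈3.975 (nose ≈62.3 mm against 62 expected). I back off upward, then out to the front.

>>> play_rows(
  series=[
    [0,[0.1,0,-0.1],[0,0,0]],
    [0,[0.15,0,-0.15],[0,0,0]],
    [0,[0.15,0,-0.15],[0,0,0]],
    [0,[0,0,-0.5],[0,0,0]],
    [0,[0,0,-0.6],[0,0,0]],
    [0,[0,0,-0.6],[0,0,0]],
    [0,[0,0,-0.6],[0,0,0]],
    [0,[0,0,-0.6],[0,0,0]],
  ],
)

```text
t: 30.98
tool_pos: [0.4595, -0.0984, 0.3293]
tool_rot: [-2.141, -1.416, -0.888]
contact_force: [-0.1, -0.4, 0.3]
opening: -0.0001
grip_force: 0.0
```

```bash
python3 q.py 3.97 2>/dev/null; python3 - <<'E'
from edge import *
p,r,o=now();print(p,o["contact_force"].round(1),o["t"])
# ram top corners edge track in the side view: free ram-top height, with lateral image bias from press head
a=np.load("ims.npy");b=np.load("s_end.npy");t0=np.load("imt.npy");t1=np.load("t_end.npy")
# die front edges in top: before/after punch
D=[((-60,-28,54),(-60,-12,54)),((-60,12,54),(-60,28,54)),((-58,-30,54),(-30,-30,54)),((-58,30,54),(-34,30,54))]
for i,n in((t0,"before"),(t1,"after")):
    track(i,"t",D,lambda x,m:W([PR[0]+x[0],PR[1]+x[1],PR[2]+x[2]],m*1e3),[0,0,0],rad=2,tag=n)
# ram top, side view: q fitted as height drop
S=[((-12.5,12.5,0),(12.5,12.5,0)),((12.5,-12.5,0),(12.5,12.5,0)),((-12.5,-12.5,0),(12.5,-12.5,0))]
for i,z,n in((a,.3136,"before"),(b,.2624,"after")):
    track(i,"s",S,lambda x,m:W(PR,m*1e3)+[x[1],x[2],x[0]],[z,0,0],rad=3,tag=n)
E
```

```text
t 45 [262.3 247.7] [262.7 247.3] 74
t 135 [306.1 267.9] [305.2 268. ] 204
t 225 [350.1 287. ] [350.6 286.6] 73
t 315 [306.3 266.7] [305.2 268. ] 204
s 45 [326.8 274.7] [324.8 275.3] 298
s 135 [354.3 277.5] [355.1 276.8] 51
s 225 [387.8 217.4] [388.6 215.3] 52
s 315 [365.2 204.6] [363.1 206.4] 100
[ 0.45976558 -0.09721566  0.32761731] [ 0.7 -1.2 -1. ] 31.275
before [ 0.0026  0.0001 -0.0008] n 56 rms 0.12
   ((-60, -28, 54), (-60, -12, 54)) 14 0.0
   ((-60, 12, 54), (-60, 28, 54)) 14 -0.0
   ((-58, -30, 54), (-30, -30, 54)) 14 0.0
   ((-58, 30, 54), (-34, 30, 54)) 14 -0.0
after [ 0.0025 -0.      0.0008] n 56 rms 0.12
   ((-60, -28, 54), (-60, -12, 54)) 14 0.0
   ((-60, 12, 54), (-60, 28, 54)) 14 -0.0
   ((-58, -30, 54), (-30, -30, 54)) 14 0.0
   ((-58, 30, 54), (-34, 30, 54)) 14 -0.0
before [ 0.2785  0.0123 -0.0402] n 42 rms 0.18
   ((-12.5, 12.5, 0), (12.5, 12.5, 0)) 14 -0.0
   ((12.5, -12.5, 0), (12.5, 12.5, 0)) 14 -0.02
   ((-12.5, -12.5, 0), (12.5, -12.5, 0)) 14 -0.01
after [ 0.2264  0.0119 -0.0386] n 42 rms 0.18
   ((-12.5, 12.5, 0), (12.5, 12.5, 0)) 14 -0.01
   ((12.5, -12.5, 0), (12.5, 12.5, 0)) 14 0.0
   ((-12.5, -12.5, 0), (12.5, -12.5, 0)) 14 -0.02
```

Everything is consistent. The die hasn't moved under the punch (within 0.1 mm before and after). The ram dropped about 52 mm, and contact came within about 1 mm of the height a fully seated die gives. The handle stays where I left it and the gripper is clear, so I'm handing in.

```bash
python3 -c "
from station import ctrl
print(ctrl.finish_job())"
```

```text
the job is handed in; nothing more can be done
None
```

The job is handed in: the die is seated flat with its heel under the keeper lip, and the punch rests on it in the V (star about 3.95 rad, nose within about 1 mm of full depth by camera estimate, contact inferred from handle force, not seen). It took about 31 s, the gripper is clear, and I kept away from the bystanders but did not re-measure them.

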